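# Seat and lock the keyed specimen plate of an inspection stand

### The job

The specimen plate on the inspection stand is riding high because its tab is not in the slot: without lifting it off the spindle, turn it round until the tab drops in and the plate sits flat and fully down. Then put the steel retaining ring from the parts tray over the spindle so that it sits down on the plate's hub, and swing the keeper arm fully shut over it. Leave the plug, multimeter and screwdriver where they are.

Things in the scene. Friction and masses are not known exactly. Their poses are not given: they have to be found in the camera images.
- stand: Fixed grey stand, base slab 150 x 200 x 16 mm. Origin: on the spindle axis at table level; z up. A steel flange, radius 52 mm, top 34 mm up, has one slot (keyway) 12 mm wide, 10 mm deep, from radius 30 mm out to the rim along stand +x. A 16 mm diameter spindle rises from it to 78 mm, the last 5 mm tapered.
- slot (a point): Middle of the slot, 45 mm from the spindle axis, at the level of the flange's top (34 mm up).
- spindle_top (a point): Top end of the spindle, 78 mm above the table, on its axis.
- plate: Loose aluminium plate, about 250 g, on the spindle, free to turn either way: disc radius 36 mm, 8 mm thick; hub 30 mm diameter, its top 28 mm above the disc's underside; bore 17.6 mm. Origin: on its axis at the disc's underside. An ear along +x reaches radius 53 mm. It starts tab-on-flange, origin about 40 mm up, leaning 5 degrees; tab in slot, it drops to 34 mm, its +x along stand +x.
- peg (a point): Middle of the upright steel peg on the plate's ear, by which the plate can be pushed round: 10 mm diameter, from 8 to 34 mm above the disc's underside, 44 mm from the plate's axis. This point is 21 mm above the disc's underside.
- tab (a point): Lower end of the plate's only tab, under the ear below the peg: 8 mm wide, from radius 40 to 50 mm. This point is at radius 45 mm, 9 mm below the disc's underside.
- ring: Loose steel retaining ring with a ribbed rim, 80 g or so: 36 mm outside diameter, 20 mm bore, 22 mm high, lying flat in the tray. Origin: on its axis at the underside. On the seated plate's hub its underside is 62 mm and its top 84 mm above the table.
- plug: Solid steel plug without a hole, 36 mm diameter, 28 mm high, chamfered top, in the tray; leave alone. Origin: centre of its underside.
- tray: Fixed shallow wooden parts tray 130 x 200 mm, walls 5 mm thick and 14 mm high, floor 5 mm above the table. It holds the ring and the plug about 90 mm apart. Origin: centre of its underside.
- keeper (a joint): Angle of the keeper arm about its upright post (rad): 0 = fully shut over the spindle, at a stop; grows as it opens, counter-clockwise from above; starts 1.3 to 2.0, stop at 2.3. It stays where left; about 1 N at its pin moves it. The arm's underside is 89 mm above the table: it passes over the ring only if plate and ring are fully down.
- keeper_post (a point): Axis of the keeper's post, 105 mm from the spindle axis on the stand's +y side, at the arm's underside (89 mm up). The arm is 18 mm wide, 8 mm thick, reaches 111 mm from the post; shut, it points along the stand's -y.
- keeper_pin (a point): Middle of the black upright pin on the keeper arm, 75 mm from the post's axis, 10 mm diameter; it stands from the arm's top (97 mm above the table) up to 119 mm. This point is 109 mm up. Push the arm by it.
- meter: Grey multimeter 130 x 70 x 36 mm lying flat; leave alone. Origin: centre of its underside.
- driver: Screwdriver 160 mm long lying on the table; leave alone. Origin: its underside, about the middle.
Things that resemble listed ones, but are neither listed nor needed, are in the scene too. Of the things that look like the stand, the larger one is meant.

How it is judged:
By the outcome, as a careful person would: the job done as asked, in the order asked, and still so for the second after the job is handed in, with the robot touching nothing.
It also fails if it takes over 67 s, if anything falls off the work surface, if the arm or the gripper's body presses on something with over 40 N, if the wrist force passes 120 N, or if a joint passes its speed limit or range.

### The arm

A 6-joint arm with a two-finger parallel gripper is mounted at the origin on the work surface. World frame = base frame: x ahead of the robot, y to its left, z up, the work surface at z = 0. Lengths are in m, angles in rad, forces in N, time in s.
With the tool pointing down it reaches from about 0.35 to 0.975 m from the base axis. Payload 4.9 kg.
Tool frame: the origin (TCP) lies on the centre line of the jaws, within the pads' length; the fingertips stand manip.tcp_to_tips ahead of it and the grasp point (between the pads) lies 11 mm behind it (manip.tcp_to_tips is the distance from the TCP to the fingertips, in m); x points along the fingers, y is the direction in which the jaws open and shut, and the axes are right-handed (so a half turn about x gives the same grasp; the last joint's range is limited). The gripper opens to 85 mm and grips with 20 to 120 N. Pads are 22 mm wide; open, the fingers measure 114 mm over their backs; the gripper's body (76 mm by 85 mm) begins 54 mm behind the grasp point. The pads swing forward as they close: fully open they stand 13 mm farther back than shut.
Start: joints at [-1.442, 0.053, 1.613, -0, 1.476, -0.119], TCP at [0.153, -0.606, 0.2] pointing down, gripper open.
Joint ranges: [-3.01, 3.01], [-1.01, 2.22], [0.06, 2.58], [-1.02, 4.17], [0.09, 2.62], [-3.14, 3.14]. Speed limits (rad/s): [2.57, 2.57, 3.14, 3.14, 3.14, 3.14].

### API

Orientations are given as a unit quaternion [w, x, y, z].
In Python, from plant import status, imaging, workorder, manip gives the robot as it stands.
- The arm moves only by the tool carry_out, never from a script. Its argument "moves" is one flat list of numbers, 5 for each row, row after row: the opening, from 0 (shut) to 1 (fully open), then the shift along the tool's x, y, z in cm, then the turn about the tool's x in rad. In form: [claw, tx, ty, tz, twist, claw, tx, ty, tz, twist, ...]. A call has 1 to 12 rows; each row is the pose to reach, as a shift and turn from the pose commanded when the call began, along the tool's axes at that moment; what a row does not reach only later rows make up. A row lasts 1/12 s, in which the tool goes at most 41.7 mm and 7.16 degrees, less where a joint would pass 70% of its speed; a pose out of reach is approached as far as the arm can. A call with a gripper value outside its range is refused whole. The fingers move at their own pace and stop on an object; the grip force is fixed at half the most. Time passes only in rows, so rows that repeat a pose let the fingers close. It gives the time, the measured TCP pose, the force and the opening at its end, in the units of the state.
- status.state(): the state, without advancing time (a new reading comes with each control period).
- imaging.grab_frame(name): name is "scene" or "top"; returns the picture (420x560x3 uint8, red, green, blue); there is no depth.
- imaging.camera_info(name): a dict with "K" (3x3 intrinsics, pixels), "R" (3x3) and "t" (3): a world point X has camera coordinates R X + t. Camera axes: x right, y down, z forward; pixel columns grow to the right and rows downward; lengths in m; the calibration is good to about 2 mm. A picture is of the moment at which its call begins. camera_info takes no time and is no camera call.
- workorder.job_done(): hands the job in, once; it reports no verdict.
The state is a dict: "time": time; "joint_pos": joint angles; "joint_vel": joint speeds; "joint_efforts": joint torques, N m; "tool_pos": TCP position; "tool_rot": TCP orientation; "contact_force": force on the tool from outside, world axes, zero at the start; "ft_torque": the same for the moment, N m; "gripper_width": opening from 0.0 (shut) to 1.0 (fully open).
Only numpy, scipy, OpenCV 4.12 (cv2) and the standard library are available. Lean on these libraries where they do the work, as an engineer would, in place of code of your own. Each camera call takes 0.05 s, during which the arm holds its last target.

## Working session

There is one attempt and no reset: what is moved stays moved. The work goes in short steps, Python scripts to look and compute and a tool call to move; the robot and the scene stay as the last step left them, time stands still between calls to the robot, and variables do not carry over. Pictures are saved under pics/ and viewed, and the job is handed in when it is done.

Besides the shell and the picture viewer there is one more tool, called after "Emit:" by a JSON object that holds its "fn" and its "kwargs", one argument or row to a line. carry_out: Moves the arm, as the interface text tells. Its arguments: {"type":"object","properties":{"moves":{"type":"array","items":{"type":"number"}}},"required":["moves"]}

```bash
ls; mkdir -p pics
python3 - <<'E'
from plant import status, imaging, workorder, manip
import cv2
print(status.state()); print(manip.tcp_to_tips, dir(manip))
for n in ("scene","top"):
    c=imaging.camera_info(n); print(n,c)
    im=imaging.grab_frame(n); cv2.imwrite(f"pics/{n}0.png",im[:,:,::-1])
E
```

```text
pics
{'time': 0.0, 'joint_pos': array([-1.44201880e+00,  5.33875811e-02,  1.61429907e+00,  3.15806398e-05,
        1.47601431e+00, -1.19016757e-01]), 'joint_vel': array([-0.00048224, -0.00022599, -0.00098911, -0.0009453 ,  0.00059541,
       -0.0004322 ]), 'joint_efforts': array([-4.01952420e-04, -3.93677616e+01, -3.70177853e+01, -4.10254358e-05,
        6.98913209e-03,  1.87740831e-06]), 'tool_pos': array([ 0.15320144, -0.60521694,  0.19874103]), 'tool_rot': array([ 0.08663799,  0.70169372,  0.08812888, -0.70167876]), 'contact_force': array([-0.39082915, -0.34148347,  0.08792912]), 'ft_torque': array([0.00722356, 0.03587684, 0.01617298]), 'gripper_width': 1.0014213624218686}
0.008 ['IKError', '__class__', '__delattr__', '__dict__', '__dir__', '__doc__', '__eq__', '__format__', '__ge__', '__getattribute__', '__getstate__', '__gt__', '__hash__', '__init__', '__init_subclass__', '__le__', '__lt__', '__module__', '__ne__', '__new__', '__reduce__', '__reduce_ex__', '__repr__', '__setattr__', '__sizeof__', '__str__', '__subclasshook__', '__weakref__', 'tcp_to_tips']
scene {'K': array([[493.48061747,   0.        , 279.82287834],
       [  0.        , 493.48061747, 202.3121951 ],
       [  0.        ,   0.        ,   1.        ]]), 'R': array([[ 0.84131892,  0.54013849,  0.0208059 ],
       [ 0.34266669, -0.50317794, -0.79334198],
       [-0.41804547,  0.67458311, -0.60842059]]), 't': array([-0.43636537, -0.07702711,  1.34510906])}
top {'K': array([[451.90002635,   0.        , 275.48076291],
       [  0.        , 451.90002635, 209.69671571],
       [  0.        ,   0.        ,   1.        ]]), 'R': array([[-0.01337705, -0.99984148, -0.01175026],
       [-0.98585828,  0.01515133, -0.16689484],
       [ 0.16704642,  0.00935153, -0.98590468]]), 't': array([0.02138951, 0.50172665, 1.181484  ])}
```

View pics/scene0.png

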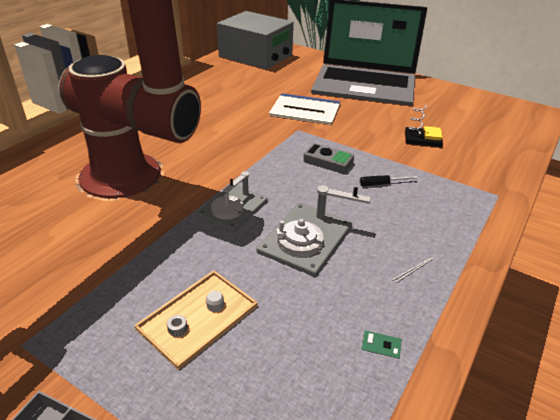

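View pics/top0.png

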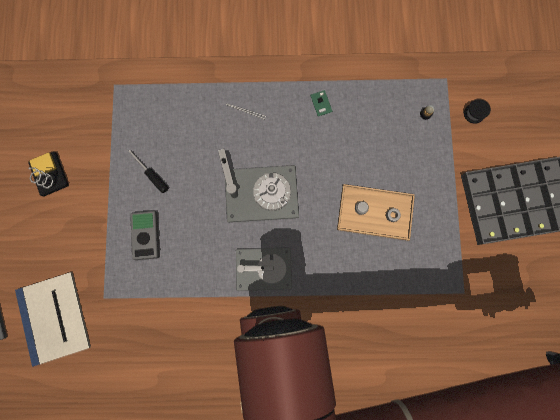

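The scene picture shows the large stand near (303,237), the tray near (197,317) with the ring at (177,325) and the plug at (215,300). In the top picture the stand is near (270,190), the ring at (393,214) and the plug at (361,208). Next I enlarge crops.

Run:
```python
import cv2
a=cv2.imread("pics/top0.png"); b=cv2.imread("pics/scene0.png")
def crop(im,x,y,w,h,s,n): cv2.imwrite(n,cv2.resize(im[y:y+h,x:x+w],None,fx=s,fy=s,interpolation=cv2.INTER_CUBIC))
crop(a,210,140,100,90,7,"pics/top0_stand.png")
crop(b,250,175,130,100,6,"pics/scene0_stand.png")
crop(a,330,175,90,70,8,"pics/top0_tray.png")
crop(b,130,265,130,100,6,"pics/scene0_tray.png")
```

```text
(no output)
```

View pics/top0_stand.png

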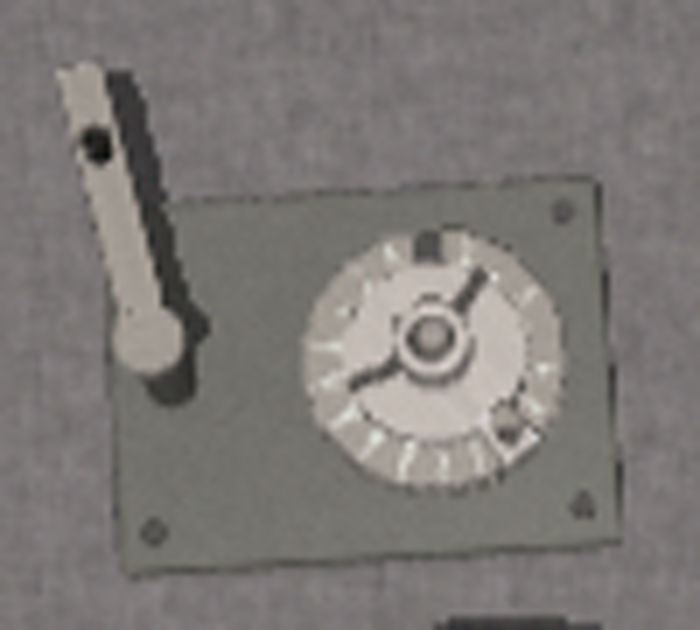

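View pics/scene0_stand.png

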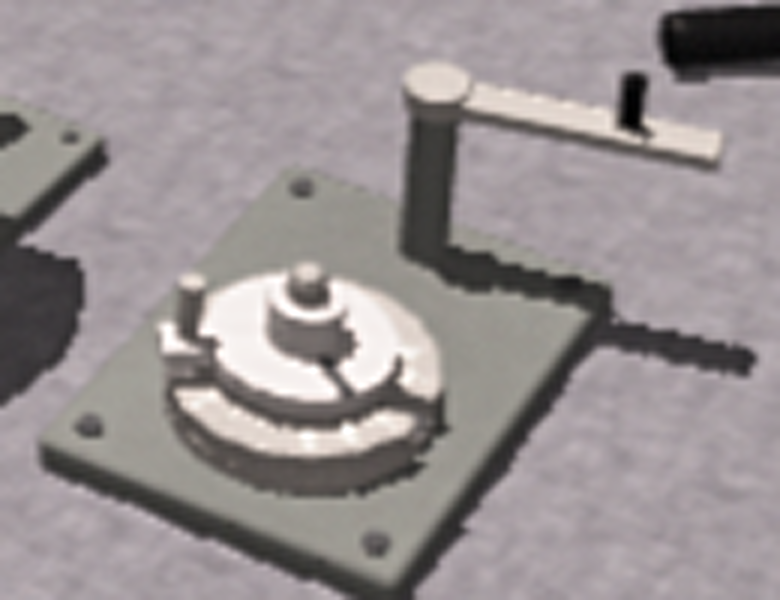

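View pics/top0_tray.png

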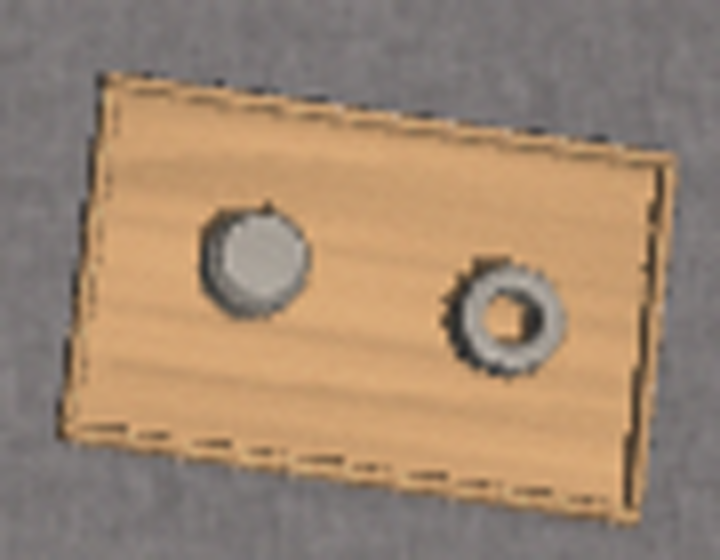

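View pics/scene0_tray.png

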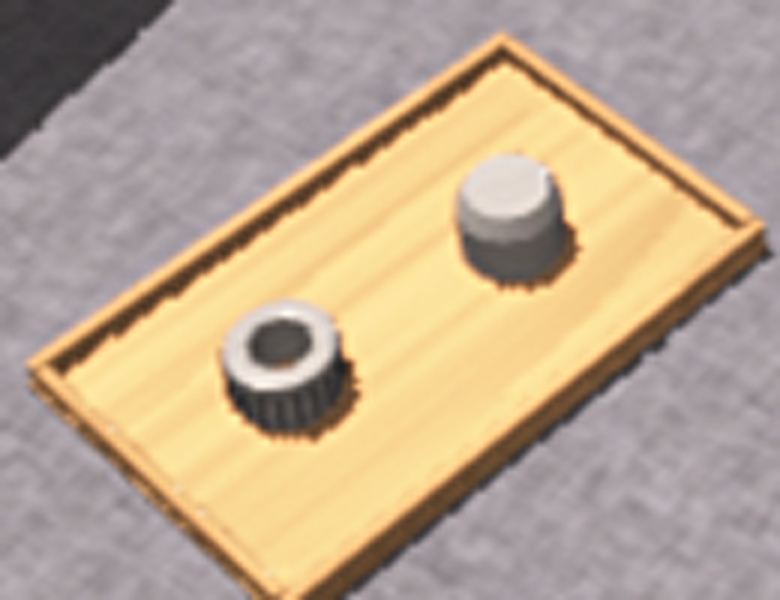

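Top crop: slot notch at (428,245), spindle at (432,335), peg at about (510,412) and keeper pin at (97,143). The ring is the ribbed part with a hole, at (512,318) in its crop. I triangulate these from both views.

```bash
cat > h.py <<'E'
import numpy as np, cv2
from plant import status, imaging
C={n:imaging.camera_info(n) for n in("scene","top")}
def tri(pt,ps):
    P=[C[n]["K"]@np.c_[C[n]["R"],C[n]["t"]] for n in("top","scene")]
    X=cv2.triangulatePoints(P[0],P[1],np.array(pt,float).reshape(2,1),np.array(ps,float).reshape(2,1))[:,0]
    X=X[:3]/X[3]
    return X,[np.round(proj(X,"top")-pt,1),np.round(proj(X,"scene")-ps,1)]
def proj(X,n):
    c=C[n];v=c["K"]@(c["R"]@np.array(X)+c["t"]);return v[:2]/v[2]
def ray(n,p,z):
    c=C[n];d=c["R"].T@np.linalg.solve(c["K"],[p[0],p[1],1.]);o=-c["R"].T@c["t"]
    return o+d*(z-o[2])/d[2]
def un(u,v,s,x,y): return np.array([(u+.5)/s-.5+x,(v+.5)/s-.5+y])
def grab(n,name,box=None,s=1):
    im=imaging.grab_frame(n)[:,:,::-1]; 
    cv2.imwrite(f"pics/{name}_full.png",im)
    if box: x,y,w,h=box; im=cv2.resize(im[y:y+h,x:x+w],None,fx=s,fy=s,interpolation=cv2.INTER_CUBIC)
    cv2.imwrite(f"pics/{name}.png",im)
E
python3 - <<'E'
from h import *
np.set_printoptions(precision=4,suppress=True)
T=lambda u,v:un(u,v,7,210,140); S=lambda u,v:un(u,v,6,250,175)
for n,a,b in [("spindle",(432,335),(312,270)),("peg",(511,410),(192,280)),("pin",(97,143),(633,77)),("post",(150,338),(438,80))]:
    print(n,*tri(T(*a),S(*b)))
print("ring",*tri(un(512,318,8,330,175),un(281,345,6,130,265)))
print("plug",*tri(un(262,252,8,330,175),un(512,185,6,130,265)))
sp=tri(T(432,335),S(312,270))[0]
sl=ray("top",T(428,247),.034); print("slot",sl)
for c in [(595,180),(620,542),(125,575)]: print("corner",ray("top",T(*c),.016))
for c in [(295,168),(45,450),(395,582),(610,290)]: print("cornerS",ray("scene",S(*c),.016))
E
```

```text
spindle [0.5564 0.0247 0.0797] [array([-0.2, -0.3]), array([-0.4,  0.1])]
peg [ 0.5254 -0.0056  0.0816] [array([0.1, 0.2]), array([ 0.2, -0. ])]
pin [0.6219 0.1467 0.1205] [array([-0.2, -0.3]), array([-0.4,  0.1])]
post [0.5512 0.1284 0.1015] [array([0., 0.]), array([ 0., -0.])]
ring [ 0.4868 -0.3075  0.0276] [array([-0., -0.]), array([-0.,  0.])]
plug [ 0.5098 -0.222   0.0354] [array([-0.1, -0.1]), array([-0.1,  0. ])]
slot [0.6012 0.0261 0.034 ]
corner [ 0.6323 -0.041   0.016 ]
corner [ 0.4851 -0.0478  0.016 ]
corner [0.4749 0.1474 0.016 ]
cornerS [0.48   0.1472 0.016 ]
cornerS [ 0.4916 -0.0519  0.016 ]
cornerS [ 0.6328 -0.0388  0.016 ]
cornerS [0.6245 0.1495 0.016 ]
```

```bash
cat >> h.py <<'E'
from scipy.spatial.transform import Rotation as Ro
def Rq(q): return Ro.from_quat([q[1],q[2],q[3],q[0]]).as_matrix()
def st():
    s=status.state(); R=Rq(s["tool_rot"])
    print("t %.2f"%s["time"],"pos",np.round(s["tool_pos"],4),"yawY %.2f"%np.degrees(np.arctan2(R[1,1],R[0,1])),"xaxis",np.round(R[:,0],3),"F",np.round(s["contact_force"],1),"g %.3f"%s["gripper_width"],"j",np.round(s["joint_pos"],2))
    return s,R
def go(x,y,z,yaw_deg=None,cmd=None):
    """shift (cm) from measured pose (or cmd=(x,y,z,yawdeg)) to target; yaw = world angle of tool y axis; tool down"""
    s,R=st()
    p=s["tool_pos"]; yw=np.degrees(np.arctan2(R[1,1],R[0,1]))
    if cmd is not None: p=np.array(cmd[:3]); yw=cmd[3]
    a=np.radians(yw); X=np.array([0,0,-1.]);Y=np.array([np.cos(a),np.sin(a),0]);Z=np.cross(X,Y)
    d=np.array([x,y,z])-p
    tw=0 if yaw_deg is None else -np.radians((yaw_deg-yw+180)%360-180)
    print("move cm",np.round(100*np.array([d@X,d@Y,d@Z]),2),"twist %.3f"%tw)
E
python3 - <<'E'
from h import *
go(.523,-.007,.15,-46)
go(.523,-.007,.15,134)
E
```

```text
t 0.10 pos [ 0.1532 -0.6053  0.1989] yawY -75.80 xaxis [-0.     0.002 -1.   ] F [0.3 0.5 0.7] g 1.002 j [-1.44  0.05  1.61  0.    1.48 -0.12]
move cm [  4.89 -48.93 -50.52] twist -0.520
t 0.10 pos [ 0.1532 -0.6053  0.1989] yawY -75.80 xaxis [-0.     0.002 -1.   ] F [0.3 0.5 0.7] g 1.002 j [-1.44  0.05  1.61  0.    1.48 -0.12]
move cm [  4.89 -48.93 -50.52] twist 2.621
```

Emit:
{"fn": "carry_out", "kwargs": {
  "moves": [0.25,0,-48.9,-50.5,-0.52,0.25,0,-48.9,-50.5,-0.52,0.25,0,-48.9,-50.5,-0.52,0.25,0,-48.9,-50.5,-0.52,0.25,0,-48.9,-50.5,-0.52,0.25,0,-48.9,-50.5,-0.52,0.25,0,-48.9,-50.5,-0.52,0.25,0,-48.9,-50.5,-0.52,0.25,0,-48.9,-50.5,-0.52,0.25,0,-48.9,-50.5,-0.52,0.25,0,-48.9,-50.5,-0.52,0.25,0,-48.9,-50.5,-0.52]
}}

```text
time: 1.1
tool_pos: [0.4166, -0.1785, 0.1997]
tool_rot: [0.265, 0.656, 0.265, -0.656]
contact_force: [0.6, -0.1, 0.3]
gripper_width: 0.25
```

Run:
```python
from h import *
go(.523,-.007,.15,-46)
```

```text
t 1.10 pos [ 0.4166 -0.1785  0.1997] yawY -46.02 xaxis [ 0. -0. -1.] F [ 0.6 -0.1  0.3] g 0.250 j [-0.57 -0.38  2.   -0.    1.52  0.23]
move cm [  4.97  -4.95 -19.57] twist -0.000
```

Emit:
{"fn": "carry_out", "kwargs": {
  "moves": [0.25,0,-4.9,-19.5,0,0.25,0,-4.9,-19.5,0,0.25,0,-4.9,-19.5,0,0.25,0,-4.9,-19.5,0,0.25,0,-4.9,-19.5,0,0.25,3,-4.9,-19.5,0,0.25,5,-4.9,-19.5,0,0.25,5,-4.9,-19.5,0,0.25,5,-4.9,-19.5,0]
}}

```text
time: 1.85
tool_pos: [0.5212, -0.0096, 0.1484]
tool_rot: [-0.264, -0.654, -0.266, 0.657]
contact_force: [0.6, -0.2, 1.3]
gripper_width: 0.247
```

Run:
```python
from h import *
go(.525,-.006,.067,-46)
grab("top","t1",(210,100,120,110),6)
grab("scene","s1",(240,140,130,110),6)
```

```text
t 1.85 pos [ 0.5212 -0.0096  0.1484] yawY -45.99 xaxis [-0.004  0.001 -1.   ] F [ 0.6 -0.2  1.3] g 0.247 j [-0.16 -0.16  1.9  -0.    1.4   0.64]
move cm [ 8.14  0.01 -0.53] twist 0.000
```

View pics/t1.png

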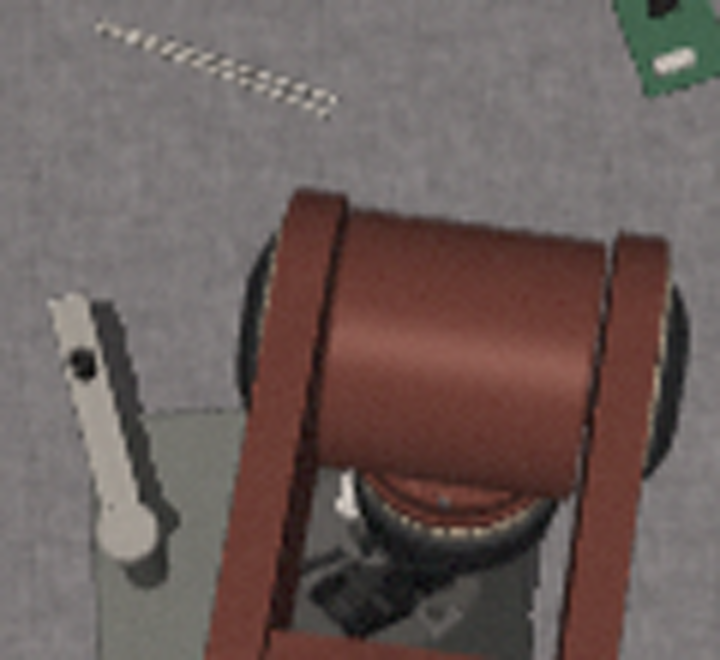

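View pics/s1.png

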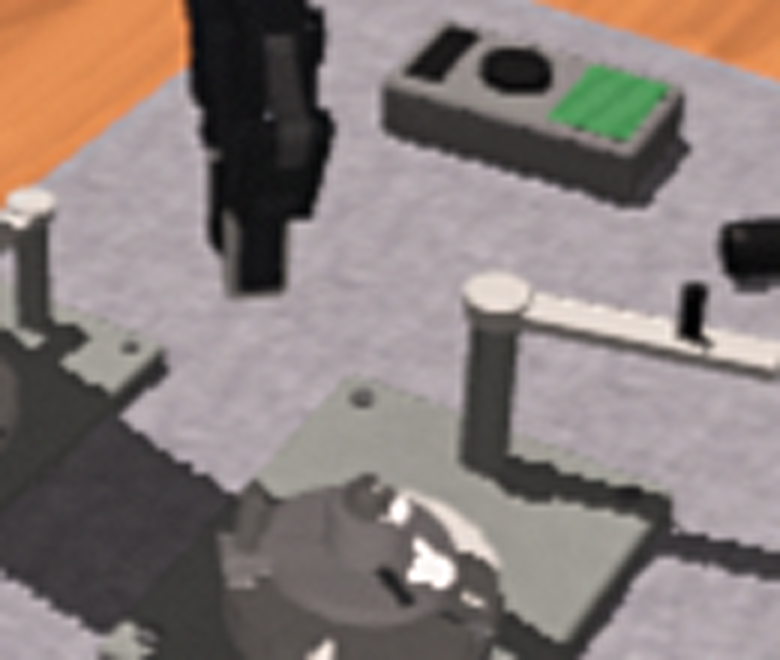

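Run:
```python
from h import *
p=np.array([.5212,-.0096,.1484-.008]); y=np.array([.695,-.719,0])
for d in (-.025,-.0105,.0105,.025):
    q=proj(p+d*y,"scene"); print(d,(q-[240,140])*6)
```

```text
-0.025 [224.77998173 317.77691543]
-0.0105 [232.70638213 341.85640114]
0.0105 [244.49369649 377.66489593]
0.025 [252.85312551 403.05987235]
```

Run:
```python
from h import *
im=cv2.imread("pics/s1_full.png")[40:260,180:400]; im=cv2.resize(im,None,fx=3.6,fy=2.7*4/3,interpolation=cv2.INTER_CUBIC)
im=cv2.resize(cv2.imread("pics/s1_full.png")[60:225,200:400],None,fx=3.6,fy=3.6)
p=np.array([.5212,-.0096,.1484])
for dz in (-.008,0,.011,.065,.12):
    q=(proj(p+[0,0,dz],"scene")-[200,60])*3.6; cv2.circle(im,tuple(int(v) for v in q),4,(0,0,255),-1)
cv2.imwrite("pics/s1b.png",im); s,_=st()
```

```text
t 1.95 pos [ 0.5231 -0.0103  0.1513] yawY -46.04 xaxis [ 0.002 -0.    -1.   ] F [ 1.1 -0.3  0.3] g 0.252 j [-0.16 -0.16  1.9   0.    1.4   0.64]
```

View pics/s1b.png

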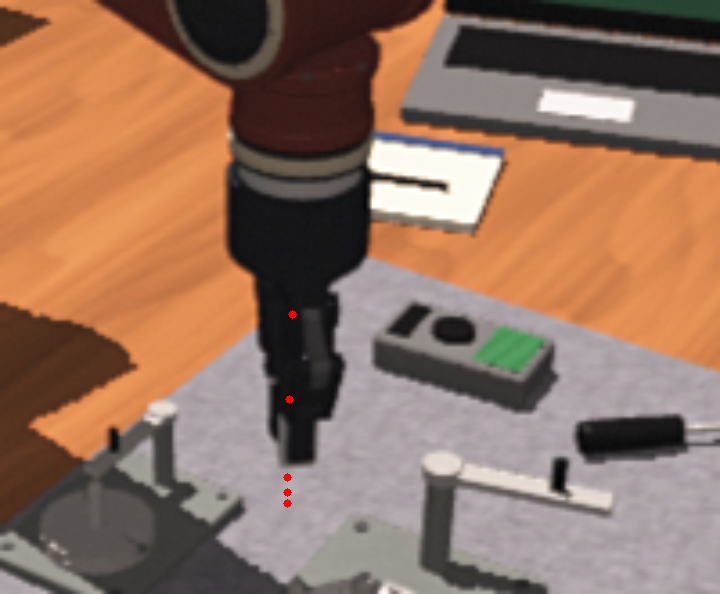

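The predicted tip position (red dots) lies about 10 px below the fingertips in the picture, so I lower part-way and check before engaging.

Emit:
{"fn": "carry_out", "kwargs": {
  "moves": [0.25,2.5,0,-0.5,0,0.25,4.5,0,-0.5,0,0.25,4.5,0,-0.5,0,0.25,4.5,0,-0.5,0,0.25,4.5,0,-0.5,0]
}}

```text
time: 2.37
tool_pos: [0.5273, -0.007, 0.1072]
tool_rot: [0.265, 0.657, 0.264, -0.655]
contact_force: [-0.3, 0.4, 0.4]
gripper_width: 0.252
```

Run:
```python
from h import *
s,R=st()
grab("scene","s2",(240,140,100,100),7)
im=cv2.imread("pics/s2.png");p=s["tool_pos"]
for dy in(-.0105,.0105):
  for dz in (-.008,0,.011):
    q=(proj(p+[0,0,dz]+R[:,1]*dy,"scene")-[240,140])*7; cv2.circle(im,tuple(int(v) for v in q),3,(0,0,255),-1)
cv2.imwrite("pics/s2b.png",im)
grab("top","t2",(210,120,120,100),6)
st()
```

```text
t 2.37 pos [ 0.5273 -0.007   0.1072] yawY -46.04 xaxis [ 0.003 -0.    -1.   ] F [-0.3  0.4  0.4] g 0.252 j [-0.15 -0.11  1.93  0.    1.32  0.65]
t 2.47 pos [ 0.5275 -0.0069  0.1074] yawY -46.03 xaxis [ 0.004 -0.001 -1.   ] F [-0.2  0.1 -0.6] g 0.252 j [-0.15 -0.11  1.93  0.    1.32  0.65]
```

View pics/s2b.png

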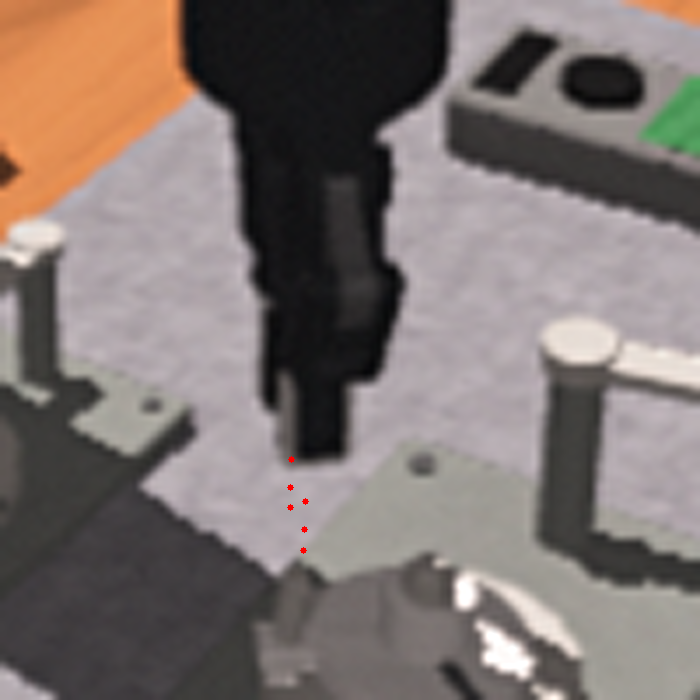

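View pics/t2.png

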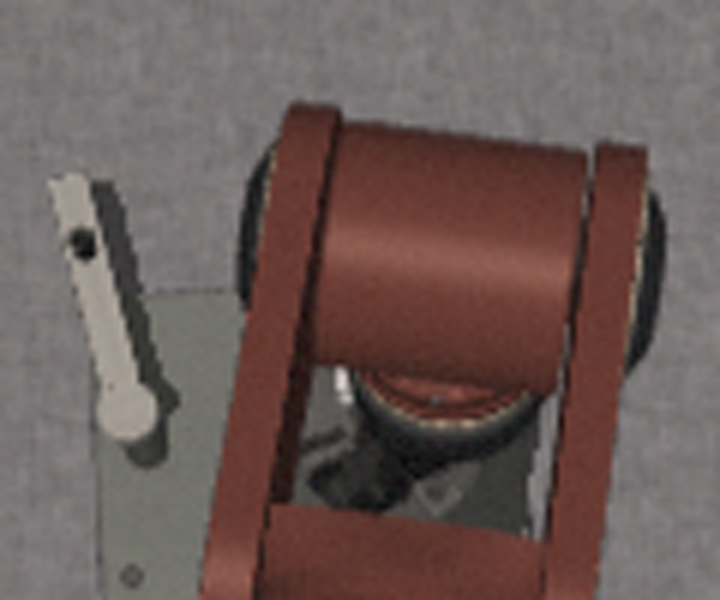

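```bash
python3 - <<'E'
from h import *
for z in (.095,.105,.115,.125,.135):
    X=ray("scene",un(315,460,7,240,140),z); print(z,X,(proj(X,"top")-[210,120])*6)
p=np.array([.5275,-.0069,.0994]); y=np.array([.695,-.719,0])
for d in (-.057,-.025,-.01,.01,.025,.057): print(d,(proj(p+d*y,"top")-[210,120])*6,(proj(p+d*y+[0,0,.05],"top")-[210,120])*6)
print((proj(p,"top")))
E
python3 - <<'E'
import cv2
im=cv2.imread("pics/t2_full.png")[170:225,240:310]
im=cv2.convertScaleAbs(im,alpha=2.0,beta=30)
cv2.imwrite("pics/t2c.png",cv2.resize(im,None,fx=10,fy=10,interpolation=cv2.INTER_CUBIC))
E
```

```text
0.095 [0.50911561 0.03073084 0.095     ] [352.9858491  502.17506661]
0.105 [0.51576951 0.01969091 0.105     ] [377.90701846 482.3489434 ]
0.115 [0.52242342 0.00865098 0.115     ] [403.20997978 462.21908428]
0.125 [ 0.52907733 -0.00238895  0.125     ] [428.90357434 441.77845551]
0.135 [ 0.53573124 -0.01342889  0.135     ] [454.99691856 421.01980451]
-0.057 [345.45899595 549.04224788] [341.93676547 529.24804178]
-0.025 [398.27655893 497.33808808] [397.09105302 475.32907872]
-0.01 [422.92605413 473.2082084 ] [422.82608463 450.17045044]
0.01 [455.6847562  441.14006533] [457.02252796 416.73992588]
0.025 [480.17368884 417.16736353] [482.58258765 391.75235056]
0.057 [532.18872278 366.24881532] [536.86232274 338.68835207]
[283.22011613 196.1931946 ]
```

View pics/t2c.png

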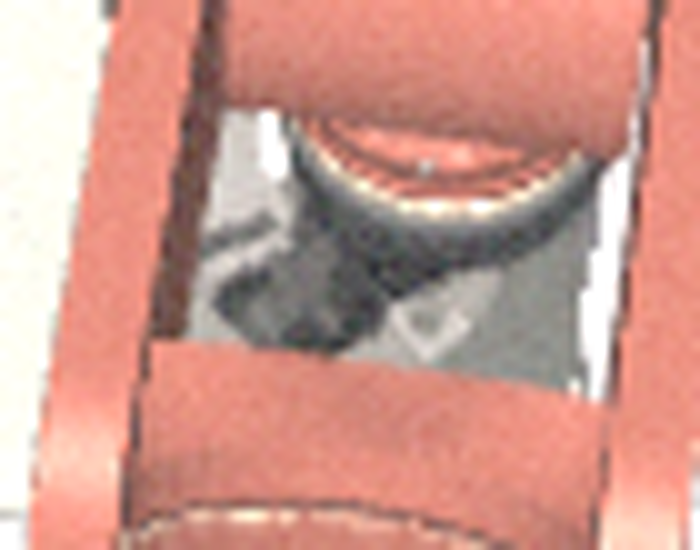

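The pictures put the tips about 3 cm higher than tcp_to_tips implies. I lower further in small steps, watching the force, and look again.

Emit:
{"fn": "carry_out", "kwargs": {
  "moves": [0.25,1,0,0.2,0,0.25,2,0,0.2,0,0.25,2.5,0,0.2,0,0.25,2.5,0,0.2,0,0.25,2.5,0,0.2,0]
}}

```text
time: 2.88
tool_pos: [0.5239, -0.0077, 0.079]
tool_rot: [-0.264, -0.655, -0.265, 0.656]
contact_force: [1.0, -0.5, 0.0]
gripper_width: 0.247
```

Run:
```python
from h import *
s,R=st()
grab("scene","s3",(250,170,80,70),9)
im=cv2.imread("pics/s3.png");p=s["tool_pos"]
for dy in(-.0105,.0105):
  for dz in (-.008,0,.011):
    q=(proj(p+[0,0,dz]+R[:,1]*dy,"scene")-[250,170])*9; cv2.circle(im,tuple(int(v) for v in q),3,(0,0,255),-1)
cv2.imwrite("pics/s3b.png",im)
```

```text
t 2.88 pos [ 0.5239 -0.0077  0.079 ] yawY -46.01 xaxis [-0.002  0.    -1.   ] F [ 1.  -0.5  0. ] g 0.247 j [-0.16 -0.08  1.95  0.    1.27  0.65]
```

View pics/s3b.png

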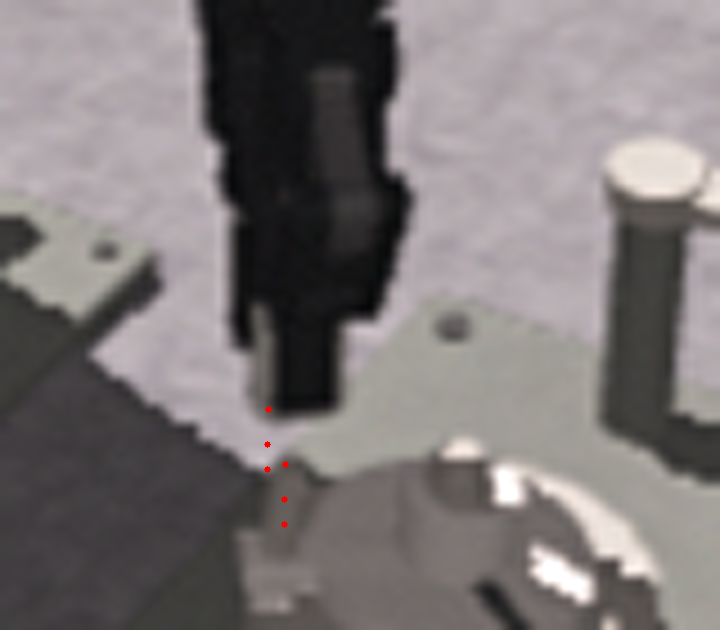

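Emit:
{"fn": "carry_out", "kwargs": {
  "moves": [0.25,0.6,0,0,0,0.25,1.3,0,0,0,0.25,1.3,0,0,0,0.25,1.3,0,0,0,0.25,1.3,0,0,0]
}}

```text
time: 3.35
tool_pos: [0.5246, -0.0078, 0.0669]
tool_rot: [-0.265, -0.656, -0.265, 0.656]
contact_force: [1.1, -0.1, -0.0]
gripper_width: 0.252
```

Run:
```python
from h import *
s,R=st()
grab("scene","s4",(250,170,80,70),9)
grab("top","t4",(240,170,70,55),10)
im=cv2.convertScaleAbs(cv2.imread("pics/t4.png"),alpha=2.,beta=30);cv2.imwrite("pics/t4.png",im)
```

```text
t 3.35 pos [ 0.5246 -0.0078  0.0669] yawY -46.00 xaxis [-0.  0. -1.] F [ 1.1 -0.1 -0. ] g 0.252 j [-0.16 -0.07  1.96  0.    1.25  0.65]
```

View pics/s4.png

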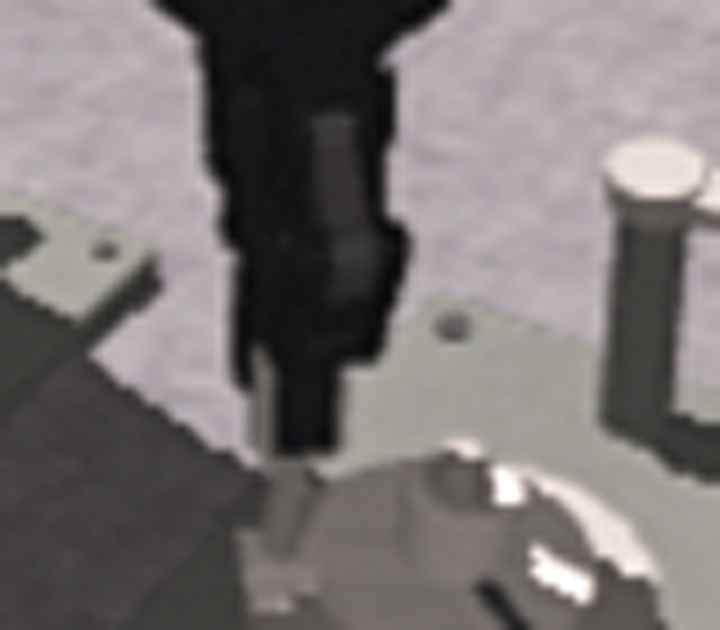

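View pics/t4.png

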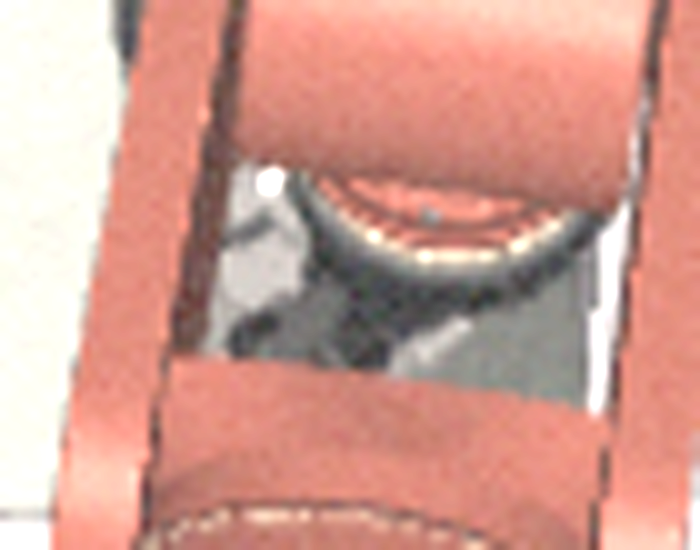

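Emit:
{"fn": "carry_out", "kwargs": {
  "moves": [0.25,0.4,0,0,0,0.25,0.8,0,0,0,0.25,1.2,0,0,0,0.25,1.2,0,0,0]
}}

```text
time: 3.78
tool_pos: [0.5237, -0.0077, 0.0536]
tool_rot: [-0.264, -0.655, -0.265, 0.656]
contact_force: [-0.0, 0.1, -0.1]
gripper_width: 0.249
```

Run:
```python
from h import *
s,R=st()
grab("scene","s5",(250,170,80,70),9)
```

```text
t 3.78 pos [ 0.5237 -0.0077  0.0536] yawY -46.01 xaxis [-0.002  0.    -1.   ] F [-0.   0.1 -0.1] g 0.249 j [-0.16 -0.05  1.97 -0.    1.22  0.65]
```

View pics/s5.png

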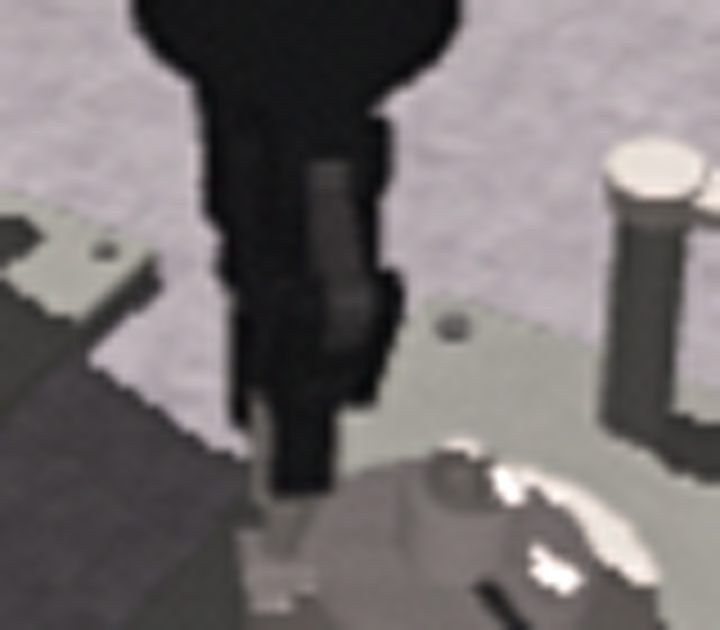

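The front finger now hides the peg's top with no contact, so the tips really stand about 2.5 cm behind the TCP reading. I carry on by sight.

Emit:
{"fn": "carry_out", "kwargs": {
  "moves": [0.25,0.4,0,0,0,0.25,0.8,0,0,0,0.25,1.2,0,0,0,0.25,1.2,0,0,0]
}}

```text
time: 4.17
tool_pos: [0.5255, -0.008, 0.0446]
tool_rot: [0.265, 0.656, 0.265, -0.655]
contact_force: [-3.0, -0.2, 10.2]
gripper_width: 0.254
```

Run:
```python
from h import *
s,R=st()
grab("scene","s6",(250,170,80,70),9)
for z in (.05,.055,.06,.065,.07,.075):print(z,ray("scene",un(305,530,9,250,170),z))
```

```text
t 4.17 pos [ 0.5255 -0.008   0.0446] yawY -46.00 xaxis [ 0.001 -0.    -1.   ] F [-3.  -0.2 10.2] g 0.254 j [-0.16 -0.03  1.97 -0.    1.2   0.65]
0.05 [0.52209726 0.00770058 0.05      ]
0.055 [0.52512462 0.0026881  0.055     ]
0.06 [ 0.52815197 -0.00232437  0.06      ]
0.065 [ 0.53117933 -0.00733684  0.065     ]
0.07 [ 0.53420668 -0.01234931  0.07      ]
0.075 [ 0.53723404 -0.01736178  0.075     ]
```

View pics/s6.png

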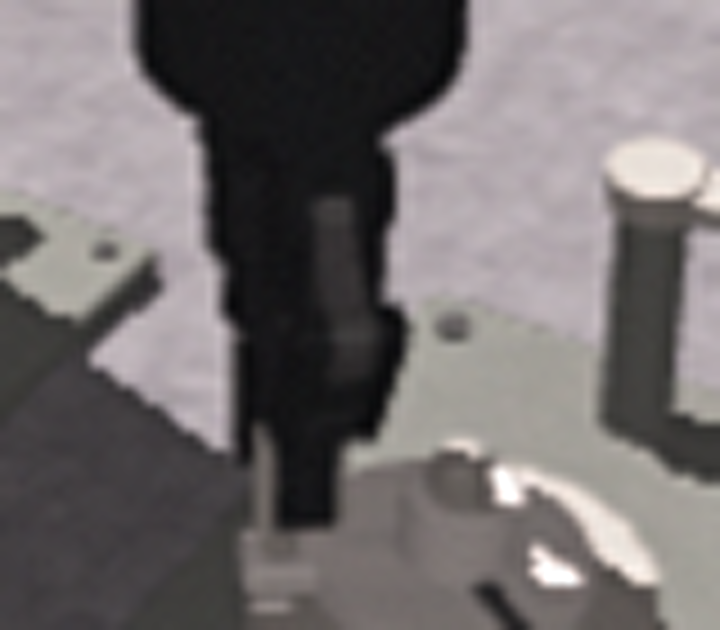

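Run:
```python
import cv2,numpy as np
im=cv2.imread("pics/s6_full.png")[195:250,262:322]
im=(255*(im/255.)**.45).astype(np.uint8)
cv2.imwrite("pics/s6g.png",cv2.resize(im,None,fx=11,fy=11,interpolation=cv2.INTER_CUBIC))
im=cv2.imread("pics/s3_full.png")[195:250,262:322]
im=(255*(im/255.)**.45).astype(np.uint8)
cv2.imwrite("pics/s3g.png",cv2.resize(im,None,fx=11,fy=11,interpolation=cv2.INTER_CUBIC))
```

```text
(no output)
```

View pics/s6g.png

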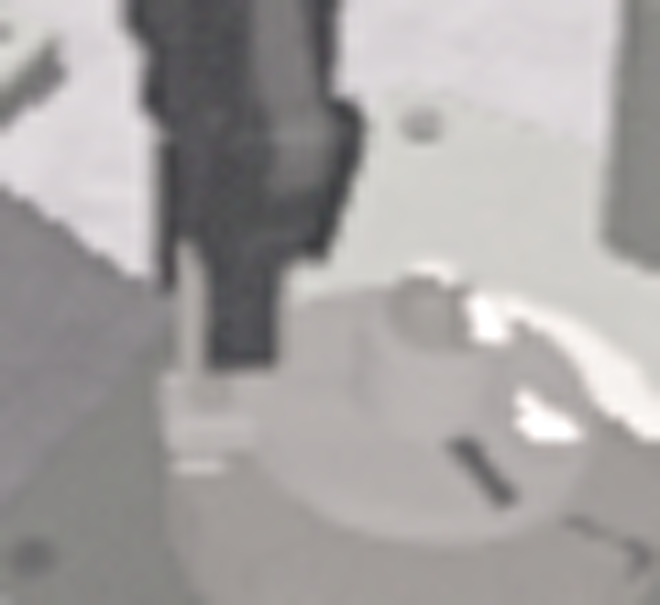

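View pics/s3g.png

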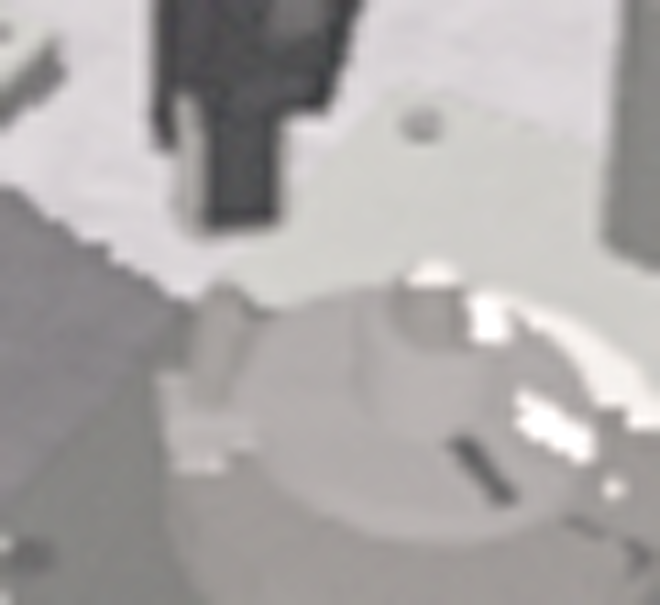

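A 10 N contact stopped the descent, possibly a finger standing on the peg. I back off, open wider and try again.

Emit:
{"fn": "carry_out", "kwargs": {
  "moves": [0.25,-0.6,0,0,0,0.3,-1.2,0,0,0,0.45,-1.5,0,0,0,0.45,-1.5,0,0,0,0.45,-1.5,0,0,0,0.45,-1.5,0,0,0]
}}

```text
time: 4.72
tool_pos: [0.5244, -0.0078, 0.0577]
tool_rot: [-0.265, -0.655, -0.265, 0.656]
contact_force: [-0.3, -0.1, 0.9]
gripper_width: 0.451
```

Run:
```python
from h import *
s,R=st()
grab("scene","s7")
im=cv2.imread("pics/s7.png")
im2=im[150:250,240:340]; im2=(255*(im2/255.)**.5).astype(np.uint8); im2=cv2.resize(im2,None,fx=6,fy=6,interpolation=cv2.INTER_CUBIC)
p=s["tool_pos"]
w=.45*.085/2
for dy in(-w,w):
    q=(proj(p+[0,0,-.0]+R[:,1]*dy,"scene")-[240,150])*6; cv2.circle(im2,tuple(int(v) for v in q),3,(0,0,255),-1)
cv2.imwrite("pics/s7b.png",im2)
```

```text
t 4.72 pos [ 0.5244 -0.0078  0.0577] yawY -46.01 xaxis [-0.001  0.    -1.   ] F [-0.3 -0.1  0.9] g 0.451 j [-0.16 -0.05  1.97  0.    1.23  0.65]
```

View pics/s7b.png

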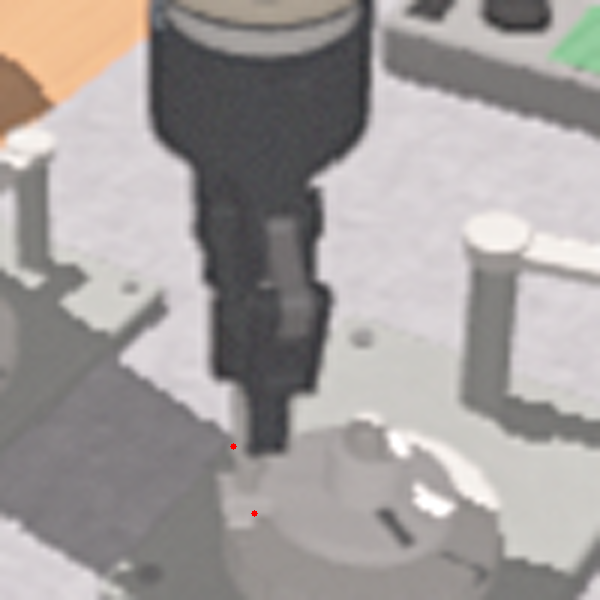

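Run:
```python
from h import *
for z in (.16,.2,.24,.28): print(z,ray("top",(285.9,178.7),z))
# arc check: pts from t4 crop
P=np.array([(310,180),(350,232),(450,262),(530,240),(590,205)])/10.+[240,170]-.45
from scipy.optimize import least_squares
for z in (.16,.2,.24,.28):
    W=np.array([ray("top",q,z)[:2] for q in P])
    r=least_squares(lambda v:np.hypot(*(W-v[:2]).T)-v[2],[.52,-.01,.038]).x; 
    print(z,r, least_squares(lambda v:np.hypot(*(W-v[:2]).T)-.038,[.52,-.01]).x)
# scene flange: ring lower edge in s7b: left (165,15) bottom (262,55) right (360,10); body silhouette x 150..370 
for z in (.18,.2,.22,.24,.26,.28):
    print(z, ray("scene",un(262,55,6,240,150),z))
```

```text
0.16 [ 0.55934606 -0.01373033  0.16      ]
0.2 [ 0.54972861 -0.01312542  0.2       ]
0.24 [ 0.54011116 -0.01252051  0.24      ]
0.28 [ 0.53049371 -0.01191559  0.28      ]
0.16 [ 0.55976829 -0.0118029   0.04323802] [ 0.5532729  -0.01110148]
0.2 [ 0.55013533 -0.0112688   0.04164958] [ 0.54562804 -0.01078461]
0.24 [ 0.54050237 -0.0107347   0.04006113] [ 0.53796883 -0.01046402]
0.28 [ 0.53086938 -0.01020059  0.03847268] [ 0.53029146 -0.01013919]
0.18 [0.47382717 0.07691768 0.18      ]
0.2 [0.49026774 0.05006172 0.2       ]
0.22 [0.50670832 0.02320575 0.22      ]
0.24 [ 0.5231489  -0.00365021  0.24      ]
0.26 [ 0.53958948 -0.03050618  0.26      ]
0.28 [ 0.55603005 -0.05736214  0.28      ]
```

Run:
```python
from h import *
p=np.array([.5244,-.0078,0]);y=np.array([.695,-.719,0])
for z in (.07,.075,.08,.085,.09,.095,.1): 
    X=ray("scene",un(268,452,6,240,150),z); d=X-p; print(z,"jaw %.4f radial %.4f"%(d@y, d[:2]@np.array([.719,.695])))
```

```text
0.07 jaw -0.0012 radial 0.0080
0.075 jaw 0.0046 radial 0.0067
0.08 jaw 0.0103 radial 0.0054
0.085 jaw 0.0161 radial 0.0040
0.09 jaw 0.0219 radial 0.0027
0.095 jaw 0.0277 radial 0.0013
0.1 jaw 0.0335 radial 0.0000
```

Emit:
{"fn": "carry_out", "kwargs": {
  "moves": [0.45,0.5,0,0,0,0.45,1,0,0,0,0.45,1.4,0,0,0,0.45,1.4,0,0,0,0.45,1.4,0,0,0]
}}

```text
time: 5.18
tool_pos: [0.524, -0.0077, 0.0431]
tool_rot: [-0.265, -0.655, -0.265, 0.656]
contact_force: [1.0, -0.2, -0.6]
gripper_width: 0.448
```

Run:
```python
from h import *
s,R=st()
grab("scene","s8",(250,180,70,60),10)
im2=cv2.imread("pics/s8.png");im2=(255*(im2/255.)**.5).astype(np.uint8);cv2.imwrite("pics/s8.png",im2)
```

```text
t 5.18 pos [ 0.524  -0.0077  0.0431] yawY -46.01 xaxis [-0.002  0.    -1.   ] F [ 1.  -0.2 -0.6] g 0.448 j [-0.16 -0.03  1.98  0.    1.2   0.65]
```

View pics/s8.png

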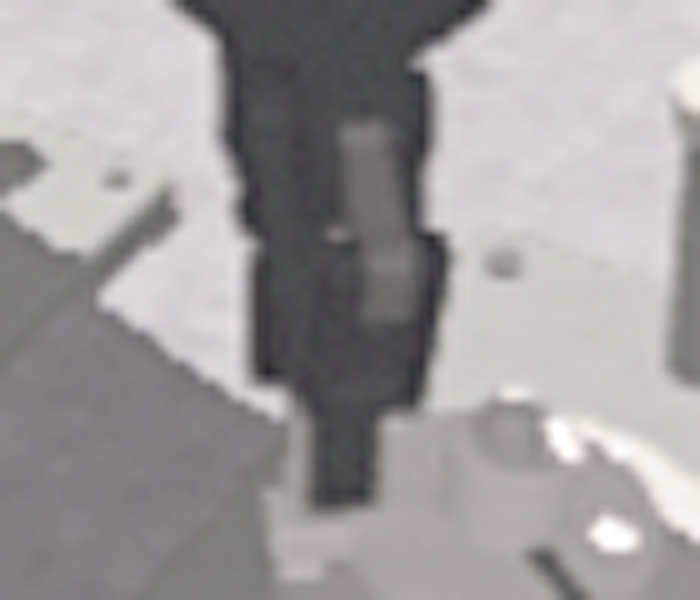

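Emit:
{"fn": "carry_out", "kwargs": {
  "moves": [0.45,0.4,0,0,0,0.45,0.8,0,0,0,0.45,1.0,0,0,0,0.45,1.0,0,0,0,0.45,1.0,0,0,0]
}}

```text
time: 5.65
tool_pos: [0.5244, -0.0078, 0.0337]
tool_rot: [-0.265, -0.655, -0.265, 0.656]
contact_force: [0.3, -1.3, -0.1]
gripper_width: 0.451
```

Run:
```python
from h import *
s,R=st()
grab("scene","s9",(250,180,70,60),10)
im2=cv2.imread("pics/s9.png");im2=(255*(im2/255.)**.5).astype(np.uint8);cv2.imwrite("pics/s9.png",im2)
```

```text
t 5.65 pos [ 0.5244 -0.0078  0.0337] yawY -46.00 xaxis [-0.001  0.    -1.   ] F [ 0.3 -1.3 -0.1] g 0.451 j [-0.16 -0.02  1.98 -0.    1.18  0.65]
```

View pics/s9.png

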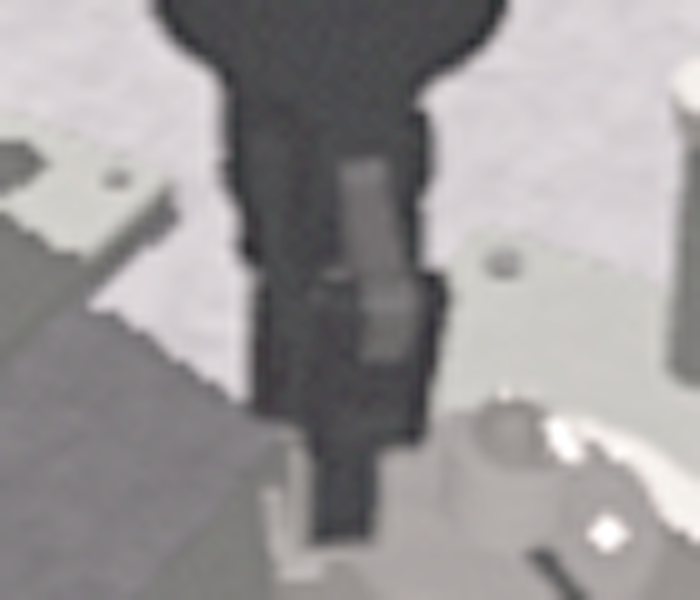

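Emit:
{"fn": "carry_out", "kwargs": {
  "moves": [0.45,0.4,0,0,0,0.45,0.8,0,0,0,0.35,0.8,0,0,0,0.35,0.8,0,0,0,0.35,0.8,0,0,0]
}}

```text
time: 6.12
tool_pos: [0.5245, -0.0078, 0.0259]
tool_rot: [-0.265, -0.656, -0.265, 0.656]
contact_force: [0.1, 0.3, -0.9]
gripper_width: 0.354
```

```bash
cat >> h.py <<'E'
SP=np.array([.5564,.0247])
def arc(angs,r,cmd,z,claw):
    "rows along circle; cmd=(x,y,z,yaw) commanded start; tool y yaw=ang+90"
    a=np.radians(cmd[3]);X=np.array([0,0,-1.]);Y=np.array([np.cos(a),np.sin(a),0]);Z=np.cross(X,Y);out=[]
    for g in angs:
        q=np.radians(g);t=np.array([SP[0]+r*np.cos(q),SP[1]+r*np.sin(q),z])-np.array(cmd[:3])
        tw=-np.radians((g+90-cmd[3]+180)%360-180)
        out+= [claw]+[round(100*float(t@v),1) for v in (X,Y,Z)]+[round(float(tw),2)]
    print(out)
E
python3 - <<'E'
from h import *
s,R=st()
p=s["tool_pos"];arc(np.linspace(-131,-76,12),.044,(p[0],p[1],p[2],-46),.025,.35)
E
```

```text
t 6.12 pos [ 0.5245 -0.0078  0.0259] yawY -46.01 xaxis [-0.  0. -1.] F [ 0.1  0.3 -0.9] g 0.354 j [-0.16 -0.01  1.98 -0.    1.17  0.65]
[0.35, 0.1, 0.3, -0.2, -0.09, 0.35, 0.1, 0.6, -0.2, -0.17, 0.35, 0.1, 1.0, -0.3, -0.26, 0.35, 0.1, 1.4, -0.4, -0.35, 0.35, 0.1, 1.7, -0.6, -0.44, 0.35, 0.1, 2.1, -0.7, -0.52, 0.35, 0.1, 2.4, -0.9, -0.61, 0.35, 0.1, 2.7, -1.2, -0.7, 0.35, 0.1, 3.0, -1.4, -0.79, 0.35, 0.1, 3.2, -1.7, -0.87, 0.35, 0.1, 3.5, -2.0, -0.96, 0.35, 0.1, 3.7, -2.4, -1.05]
```

Emit:
{"fn": "carry_out", "kwargs": {
  "moves": [0.35,0,0.2,-0.1,-0.05,0.35,0,0.5,-0.2,-0.11,0.35,0,0.7,-0.2,-0.17,0.35,0,1.0,-0.3,-0.26,0.35,0,1.2,-0.3,-0.3,0.35,0,1.4,-0.4,-0.35,0.35,0,1.6,-0.5,-0.4,0.35,0,1.7,-0.6,-0.44,0.35,0,1.9,-0.6,-0.48,0.35,0,2.1,-0.7,-0.52,0.35,0,2.1,-0.7,-0.52,0.35,0,2.1,-0.7,-0.52]
}}

```text
time: 7.12
tool_pos: [0.544, -0.0179, 0.0259]
tool_rot: [-0.424, -0.566, -0.424, 0.566]
contact_force: [-0.8, 1.7, 0.5]
gripper_width: 0.351
```

Run:
```python
from h import *
s,R=st()
grab("scene","s10",(240,160,90,75),8)
p=s["tool_pos"];arc(np.linspace(-103,-53,12),.044,(p[0],p[1],p[2],-16),.0255,.35)
```

```text
t 7.12 pos [ 0.544  -0.0179  0.0259] yawY -16.27 xaxis [-0.001  0.    -1.   ] F [-0.8  1.7  0.5] g 0.351 j [-0.17  0.04  1.94  0.    1.17  0.11]
[0.35, 0.0, 0.3, -0.0, -0.05, 0.35, 0.0, 0.6, -0.1, -0.13, 0.35, 0.0, 0.9, -0.1, -0.21, 0.35, 0.0, 1.3, -0.2, -0.29, 0.35, 0.0, 1.6, -0.3, -0.37, 0.35, 0.0, 1.9, -0.5, -0.45, 0.35, 0.0, 2.2, -0.6, -0.53, 0.35, 0.0, 2.5, -0.8, -0.61, 0.35, 0.0, 2.8, -1.0, -0.69, 0.35, 0.0, 3.1, -1.3, -0.77, 0.35, 0.0, 3.3, -1.5, -0.85, 0.35, 0.0, 3.5, -1.8, -0.93]
```

View pics/s10.png

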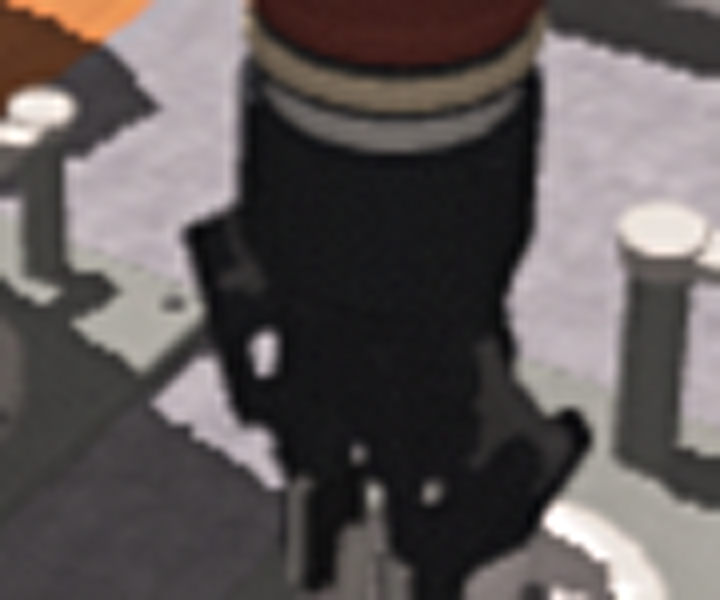

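Run:
```python
import cv2,numpy as np
im=cv2.imread("pics/s10_full.png")[195:270,255:345]
im=(255*(im/255.)**.5).astype(np.uint8)
cv2.imwrite("pics/s10g.png",cv2.resize(im,None,fx=8,fy=8,interpolation=cv2.INTER_CUBIC))
```

```text
(no output)
```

View pics/s10g.png

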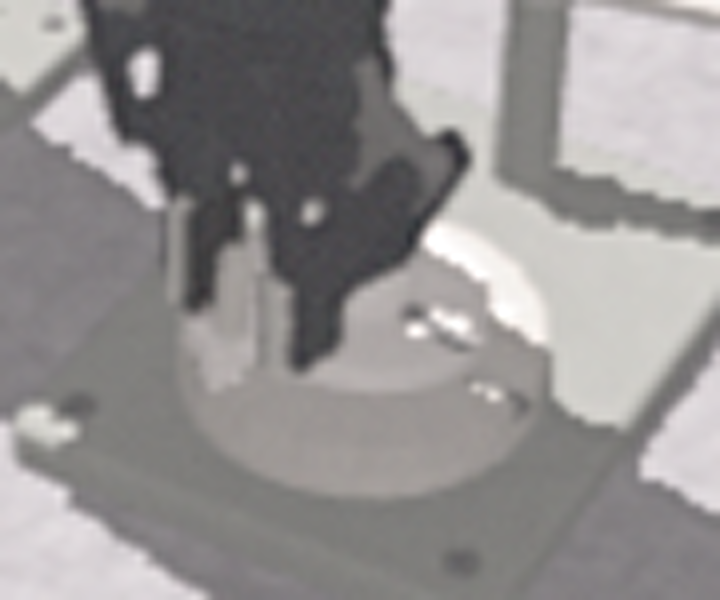

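The peg now stands between the fingers, at about (235,280) in the crop, and follows the left finger. I continue the arc.

Emit:
{"fn": "carry_out", "kwargs": {
  "moves": [0.35,0,0.3,0,-0.05,0.35,0,0.6,-0.1,-0.13,0.35,0,0.9,-0.1,-0.21,0.35,0,1.3,-0.2,-0.29,0.35,0,1.6,-0.3,-0.37,0.35,0,1.9,-0.5,-0.45,0.35,0,2.2,-0.6,-0.53,0.35,0,2.5,-0.8,-0.61,0.35,0,2.8,-1.0,-0.69,0.35,0,3.1,-1.3,-0.77,0.35,0,3.3,-1.5,-0.85,0.35,0,3.5,-1.8,-0.93]
}}

```text
time: 8.17
tool_pos: [0.5826, -0.011, 0.0258]
tool_rot: [0.633, 0.314, 0.634, -0.315]
contact_force: [-1.8, -0.6, 0.0]
gripper_width: 0.351
```

Run:
```python
from h import *
s,R=st()
p=s["tool_pos"];arc(np.linspace(-49,-5,12),.044,(p[0],p[1],p[2],37),.0255,.35)
grab("scene","s11",(245,170,100,85),7)
```

```text
t 8.17 pos [ 0.5826 -0.011   0.0258] yawY 37.25 xaxis [-0.001 -0.001 -1.   ] F [-1.8 -0.6  0. ] g 0.351 j [-0.15  0.12  1.84 -0.    1.17 -0.8 ]
[0.35, 0.0, 0.4, -0.0, -0.07, 0.35, 0.0, 0.7, -0.1, -0.14, 0.35, 0.0, 1.0, -0.1, -0.21, 0.35, 0.0, 1.3, -0.2, -0.28, 0.35, 0.0, 1.6, -0.3, -0.35, 0.35, 0.0, 1.8, -0.4, -0.42, 0.35, 0.0, 2.1, -0.5, -0.49, 0.35, 0.0, 2.4, -0.7, -0.56, 0.35, 0.0, 2.6, -0.9, -0.63, 0.35, 0.0, 2.9, -1.1, -0.7, 0.35, 0.0, 3.1, -1.3, -0.77, 0.35, 0.0, 3.3, -1.5, -0.84]
```

View pics/s11.png

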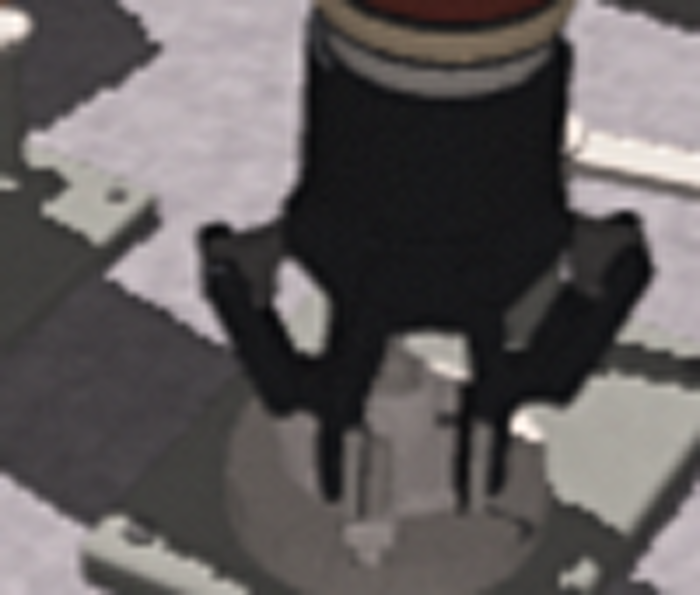

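The peg at (372,480) rides on the left finger, well engaged. I continue.

Emit:
{"fn": "carry_out", "kwargs": {
  "moves": [0.35,0,0.4,0,-0.07,0.35,0,0.7,-0.1,-0.14,0.35,0,1.0,-0.1,-0.21,0.35,0,1.3,-0.2,-0.28,0.35,0,1.6,-0.3,-0.35,0.35,0,1.8,-0.4,-0.42,0.35,0,2.1,-0.5,-0.49,0.35,0,2.4,-0.7,-0.56,0.35,0,2.6,-0.9,-0.63,0.35,0,2.9,-1.1,-0.7,0.35,0,3.1,-1.3,-0.77,0.3,0,3.3,-1.5,-0.84]
}}

```text
time: 9.22
tool_pos: [0.6008, 0.0205, 0.0264]
tool_rot: [0.707, 0.029, 0.706, -0.03]
contact_force: [-0.6, -1.9, -0.1]
gripper_width: 0.3
```

Run:
```python
from h import *
s,R=st()
p=s["tool_pos"];arc(np.linspace(-2,20,12),.044,(p[0],p[1],p[2],85),.0255,.35)
grab("scene","s12",(245,170,100,85),7)
```

```text
t 9.22 pos [0.6008 0.0205 0.0264] yawY 85.27 xaxis [ 0.002 -0.002 -1.   ] F [-0.6 -1.9 -0.1] g 0.300 j [-0.09  0.16  1.8  -0.    1.18 -1.58]
[0.35, 0.1, 0.3, -0.1, -0.05, 0.35, 0.1, 0.4, -0.1, -0.09, 0.35, 0.1, 0.6, -0.1, -0.12, 0.35, 0.1, 0.7, -0.1, -0.16, 0.35, 0.1, 0.9, -0.1, -0.19, 0.35, 0.1, 1.0, -0.2, -0.23, 0.35, 0.1, 1.2, -0.2, -0.26, 0.35, 0.1, 1.3, -0.3, -0.3, 0.35, 0.1, 1.5, -0.3, -0.33, 0.35, 0.1, 1.6, -0.4, -0.37, 0.35, 0.1, 1.7, -0.4, -0.4, 0.35, 0.1, 1.9, -0.5, -0.44]
```

View pics/s12.png

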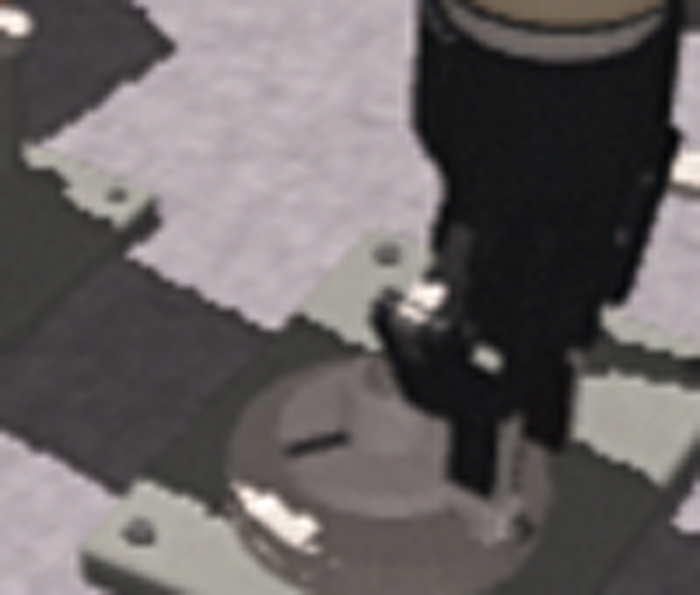

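Emit:
{"fn": "carry_out", "kwargs": {
  "moves": [0.3,0,0.3,-0.1,-0.05,0.3,0,0.4,-0.1,-0.09,0.3,0,0.6,-0.1,-0.12,0.3,0,0.7,-0.1,-0.16,0.3,0,0.9,-0.1,-0.19,0.3,0,0.9,-0.2,-0.21,0.3,0,1.0,-0.2,-0.23,0.3,0,1.1,-0.2,-0.25,0.3,0,1.1,-0.2,-0.25]
}}

```text
time: 10.02
tool_pos: [0.5996, 0.0324, 0.0264]
tool_rot: [0.705, -0.059, 0.704, 0.059]
contact_force: [1.4, -2.0, 0.7]
gripper_width: 0.301
```

Run:
```python
from h import *
s,R=st()
p=s["tool_pos"];arc(np.linspace(9,18,10),.044,(p[0],p[1],p[2],99),.0265,.3)
grab("scene","s13",(245,170,100,85),7)
```

```text
t 10.02 pos [0.5996 0.0324 0.0264] yawY 99.52 xaxis [ 0.001 -0.    -1.   ] F [ 1.4 -2.   0.7] g 0.301 j [-0.07  0.16  1.8  -0.    1.18 -1.81]
[0.3, -0.0, -0.1, 0.0, -0.0, 0.3, -0.0, -0.0, 0.0, -0.02, 0.3, -0.0, 0.1, 0.0, -0.03, 0.3, -0.0, 0.1, 0.0, -0.05, 0.3, -0.0, 0.2, 0.0, -0.07, 0.3, -0.0, 0.3, 0.0, -0.09, 0.3, -0.0, 0.4, -0.0, -0.1, 0.3, -0.0, 0.5, -0.0, -0.12, 0.3, -0.0, 0.5, -0.0, -0.14, 0.3, -0.0, 0.6, -0.0, -0.16]
```

View pics/s13.png

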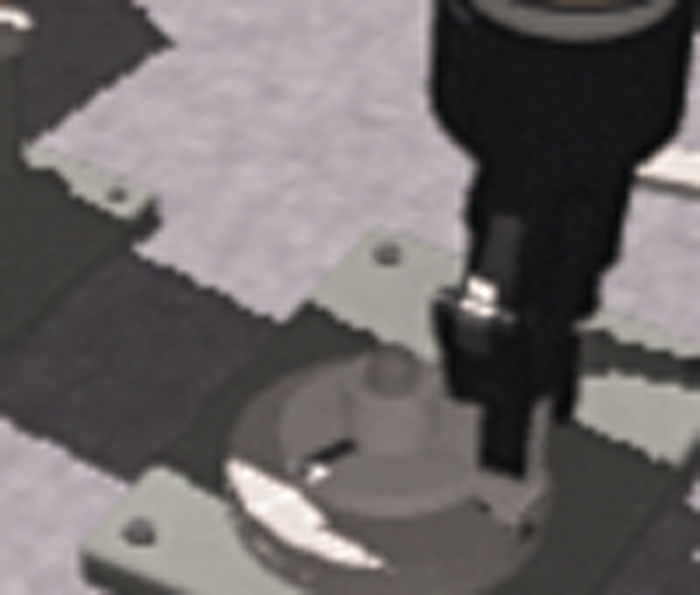

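Emit:
{"fn": "carry_out", "kwargs": {
  "moves": [0.3,0,0.1,0,-0.02,0.3,0,0.2,0,-0.03,0.3,0,0.2,0,-0.05,0.3,0,0.3,0,-0.05,0.3,0,0.3,0,-0.05]
}}

```text
time: 10.48
tool_pos: [0.598, 0.0358, 0.0256]
tool_rot: [0.703, -0.076, 0.703, 0.077]
contact_force: [0.1, 0.3, -0.4]
gripper_width: 0.303
```

Run:
```python
from h import *
s,R=st()
grab("scene","s14",(245,170,100,85),7)
```

```text
t 10.48 pos [0.598  0.0358 0.0256] yawY 102.40 xaxis [-0.001  0.    -1.   ] F [ 0.1  0.3 -0.4] g 0.303 j [-0.06  0.16  1.8   0.    1.18 -1.85]
```

View pics/s14.png

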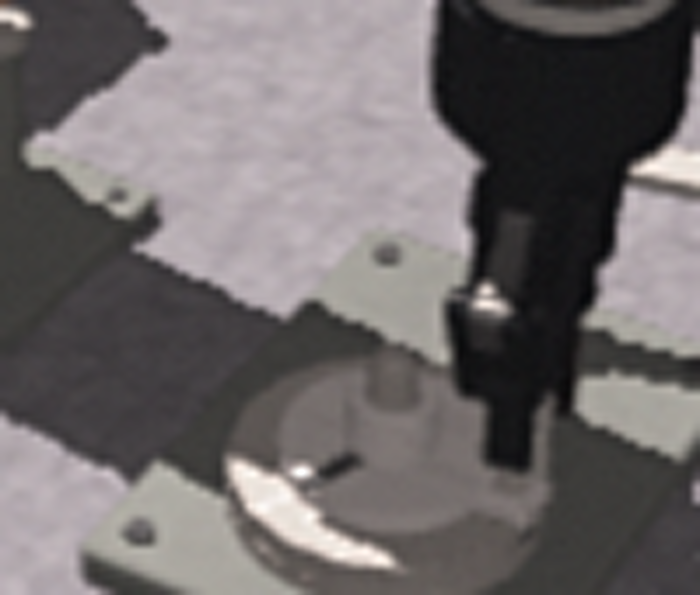

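The force has fallen to zero and more of the spindle shows, so the tab seems to have dropped in. I raise the arm and check.

Emit:
{"fn": "carry_out", "kwargs": {
  "moves": [0.35,-2,0,0,0,0.35,-5,0,0,0,0.45,-9,0,0,0,0.6,-13,0,0,0,0.65,-13,0,0,0]
}}

```text
time: 10.95
tool_pos: [0.604, 0.0353, 0.1666]
tool_rot: [0.709, -0.077, 0.697, 0.075]
contact_force: [2.4, -0.1, 1.8]
gripper_width: 0.655
```

Run:
```python
from h import *
go(.4868,-.3075,.16,-15)
```

```text
t 10.95 pos [0.604  0.0353 0.1666] yawY 102.39 xaxis [ 0.016 -0.001 -1.   ] F [ 2.4 -0.1  1.8] g 0.655 j [-0.06  0.02  1.71  0.    1.4  -1.85]
move cm [  0.66 -30.97 -18.8 ] twist 2.049
```

Emit:
{"fn": "carry_out", "kwargs": {
  "moves": [0.65,0.5,-31,-18.8,2.05,0.65,0.5,-31,-18.8,2.05,0.65,0.5,-31,-18.8,2.05,0.65,0.5,-31,-18.8,2.05,0.65,0.5,-31,-18.8,2.05,0.65,0.5,-31,-18.8,2.05,0.65,0.5,-31,-18.8,2.05,0.65,0.5,-31,-18.8,2.05,0.65,0.5,-31,-18.8,2.05,0.65,0.5,-31,-18.8,2.05,0.65,0.5,-31,-18.8,2.05,0.65,0.5,-31,-18.8,2.05]
}}

```text
time: 11.95
tool_pos: [0.4809, -0.3083, 0.1505]
tool_rot: [0.564, 0.426, 0.565, -0.425]
contact_force: [0.3, -0.5, -0.3]
gripper_width: 0.651
```

Run:
```python
from h import *
go(.4868,-.3075,.11,-15)
grab("top","t15",(210,140,100,90),7)
grab("scene","s15",(250,175,130,100),6)
```

```text
t 11.95 pos [ 0.4809 -0.3083  0.1505] yawY 15.99 xaxis [-0.     0.001 -1.   ] F [ 0.3 -0.5 -0.3] g 0.651 j [-0.7  -0.04  1.79  0.    1.39 -0.98]
move cm [4.05 0.59 0.08] twist 0.541
```

View pics/t15.png

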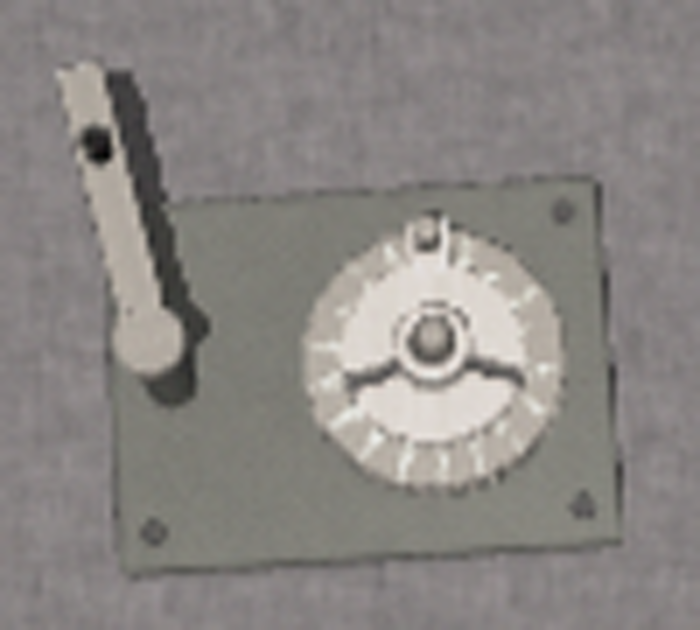

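View pics/s15.png

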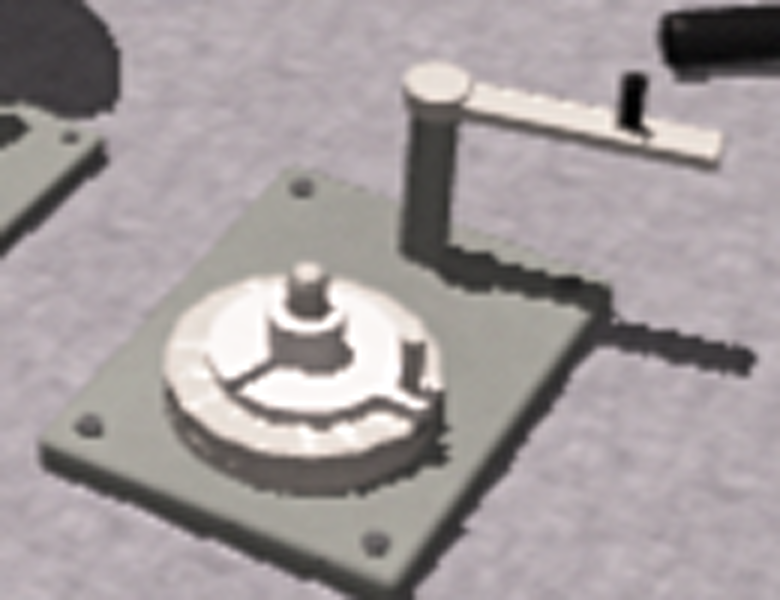

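The plate is flat, with the peg over the slot direction at top crop (428,232), and the spindle protrudes well. I check the peg height and move over the ring.

Emit:
{"fn": "carry_out", "kwargs": {
  "moves": [0.65,0,0.6,0.1,0.54,0.65,0,0.6,0.1,0.54,0.65,0,0.6,0.1,0.54,0.65,1,0.6,0.1,0.54,0.65,3,0.6,0.1,0.54,0.65,5,0.6,0.1,0.54,0.65,6,0.6,0.1,0.54,0.65,6,0.6,0.1,0.54]
}}

```text
time: 12.72
tool_pos: [0.4857, -0.3052, 0.0876]
tool_rot: [-0.432, -0.558, -0.436, 0.559]
contact_force: [-0.8, 0.0, -0.5]
gripper_width: 0.648
```

Run:
```python
from h import *
T=lambda u,v:un(u,v,7,210,140); S=lambda u,v:un(u,v,6,250,175)
print("peg",*tri(T(428,231),S(413,345)), "spindle",*tri(T(432,333),S(310,268)))
st()
grab("scene","s16",(130,215,130,120),6)
im=cv2.imread("pics/s16.png");
for z in(.005,.027):
  q=(proj([.4868,-.3075,z],"scene")-[130,215])*6; print(q)
```

```text
peg [0.60013967 0.02558285 0.06431251] [array([-0. , -0.1]), array([-0.1,  0. ])] spindle [0.55638292 0.02432782 0.0810126 ] [array([-0.1, -0.1]), array([-0.1,  0. ])]
t 12.72 pos [ 0.4857 -0.3052  0.0876] yawY -14.35 xaxis [-0.005  0.004 -1.   ] F [-0.8  0.  -0.5] g 0.648 j [-0.69  0.03  1.83  0.    1.29 -0.44]
[285.85514581 688.77484093]
[278.39011968 643.62117912]
```

View pics/s16.png

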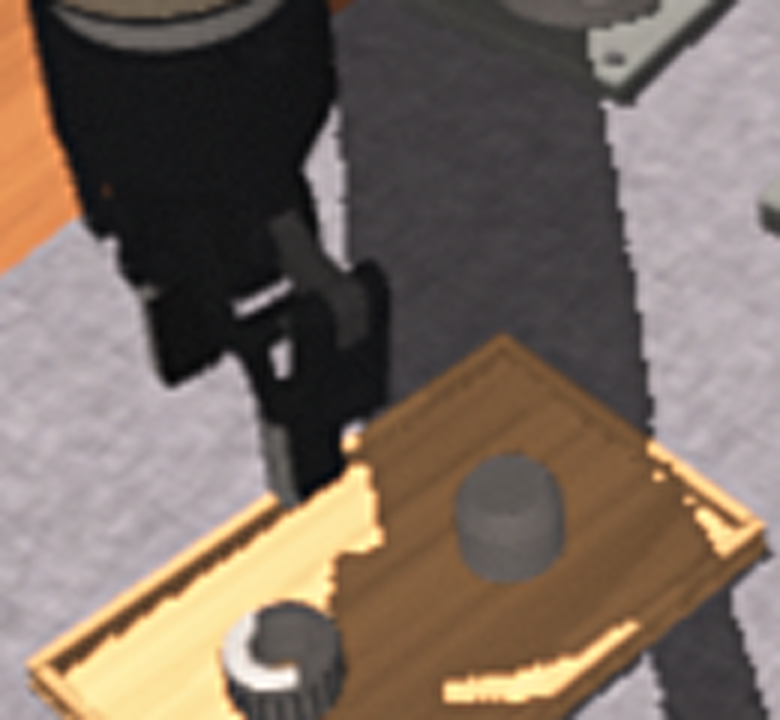

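Run:
```python
from h import *
p=np.array([.4857,-.3052,0]);y=np.array([.969,-.248,0]);r=np.array([.248,.969,0])
for c in [(290,505),(315,495)]:
  for z in (.09,.1,.11,.12,.13,.14): 
    d=ray("scene",un(*c,6,130,215),z)-p; print(c,z,"jaw %.4f perp %.4f"%(d@y,d@r))
go(.4868,-.3075,.03,-15)
```

```text
(290, 505) 0.09 jaw 0.0065 perp 0.0059
(290, 505) 0.1 jaw 0.0146 perp 0.0018
(290, 505) 0.11 jaw 0.0228 perp -0.0024
(290, 505) 0.12 jaw 0.0309 perp -0.0066
(290, 505) 0.13 jaw 0.0390 perp -0.0107
(290, 505) 0.14 jaw 0.0471 perp -0.0149
(315, 495) 0.09 jaw 0.0082 perp 0.0137
(315, 495) 0.1 jaw 0.0163 perp 0.0094
(315, 495) 0.11 jaw 0.0244 perp 0.0051
(315, 495) 0.12 jaw 0.0325 perp 0.0008
(315, 495) 0.13 jaw 0.0406 perp -0.0035
(315, 495) 0.14 jaw 0.0487 perp -0.0078
t 12.77 pos [ 0.4867 -0.306   0.0895] yawY -14.38 xaxis [-0.002  0.002 -1.   ] F [ 0.3 -0.9 -0.3] g 0.650 j [-0.69  0.03  1.83  0.    1.29 -0.44]
move cm [5.95 0.05 0.14] twist 0.011
```

Emit:
{"fn": "carry_out", "kwargs": {
  "moves": [0.65,3,0.1,0.1,0,0.65,6,0.1,0.1,0,0.65,8,0.1,0.1,0,0.65,9,0.1,0.1,0,0.65,9,0.1,0.1,0,0.65,9,0.1,0.1,0]
}}

```text
time: 13.27
tool_pos: [0.489, -0.3087, 0.0022]
tool_rot: [0.434, 0.559, 0.433, -0.559]
contact_force: [0.4, 0.5, 0.6]
gripper_width: 0.647
```

Run:
```python
from h import *
go(.4868,-.3075,-.028,-15)
grab("scene","s17",(130,255,110,100),7)
grab("top","t17",(330,160,100,80),7)
```

```text
t 13.27 pos [ 0.489  -0.3087  0.0022] yawY -14.46 xaxis [ 0.001 -0.001 -1.   ] F [0.4 0.5 0.6] g 0.647 j [-0.69  0.15  1.86  0.    1.13 -0.44]
move cm [ 3.02 -0.24 -0.06] twist 0.009
```

View pics/s17.png

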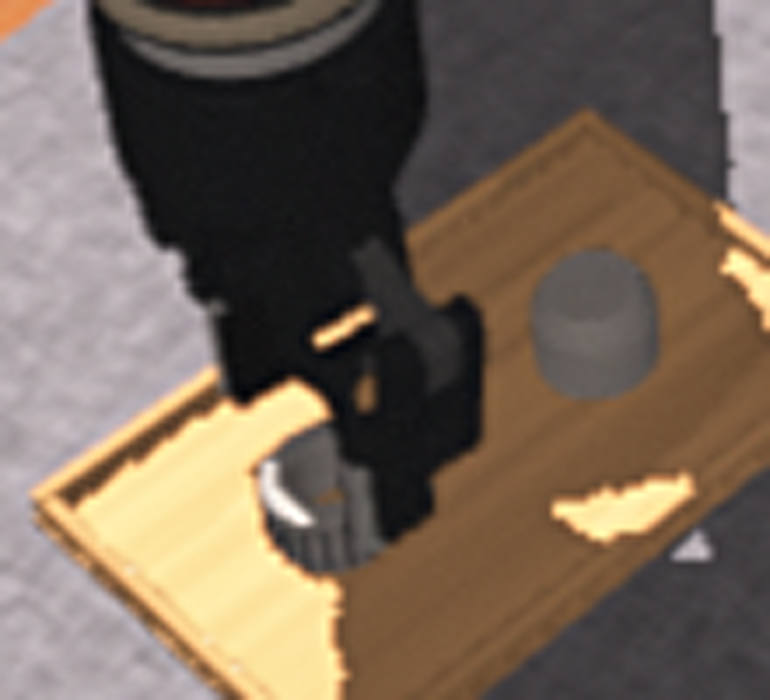

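View pics/t17.png

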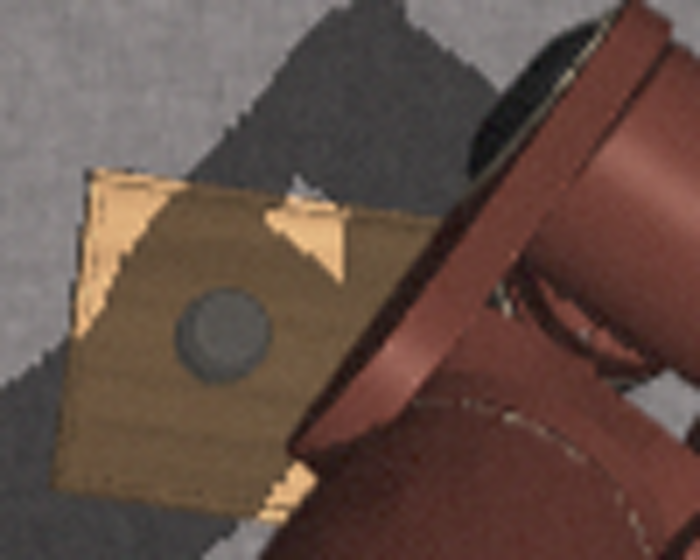

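Emit:
{"fn": "carry_out", "kwargs": {
  "moves": [0.65,0.8,-0.2,-0.1,0,0.65,1.5,-0.2,-0.1,0,0.65,2.1,-0.2,-0.1,0,0.65,2.5,-0.2,-0.1,0,0.65,2.5,-0.2,-0.1,0]
}}

```text
time: 13.78
tool_pos: [0.4856, -0.3059, -0.0256]
tool_rot: [-0.432, -0.559, -0.434, 0.559]
contact_force: [0.5, 0.2, -0.1]
gripper_width: 0.653
```

Run:
```python
from h import *
go(.4868,-.3075,-.028,-15)
grab("scene","s18",(130,275,100,85),8)
p=np.array([.4868,-.3075,0]);y=np.array([.969,-.248,0]);r=np.array([.248,.969,0])
for z in(.005,.01,.015,.02): print(z,(proj(p+y*.042-r*.011+[0,0,z],"scene")-[130,275])*8)
```

```text
t 13.78 pos [ 0.4856 -0.3059 -0.0256] yawY -14.50 xaxis [-0.002  0.002 -1.   ] F [ 0.5  0.2 -0.1] g 0.653 j [-0.69  0.18  1.88  0.    1.08 -0.44]
move cm [0.24 0.16 0.12] twist 0.009
0.005 [443.93063957 575.89485609]
0.01 [441.83147889 562.37694068]
0.015 [439.71804739 548.76712582]
0.02 [437.59019905 535.06447114]
```

View pics/s18.png

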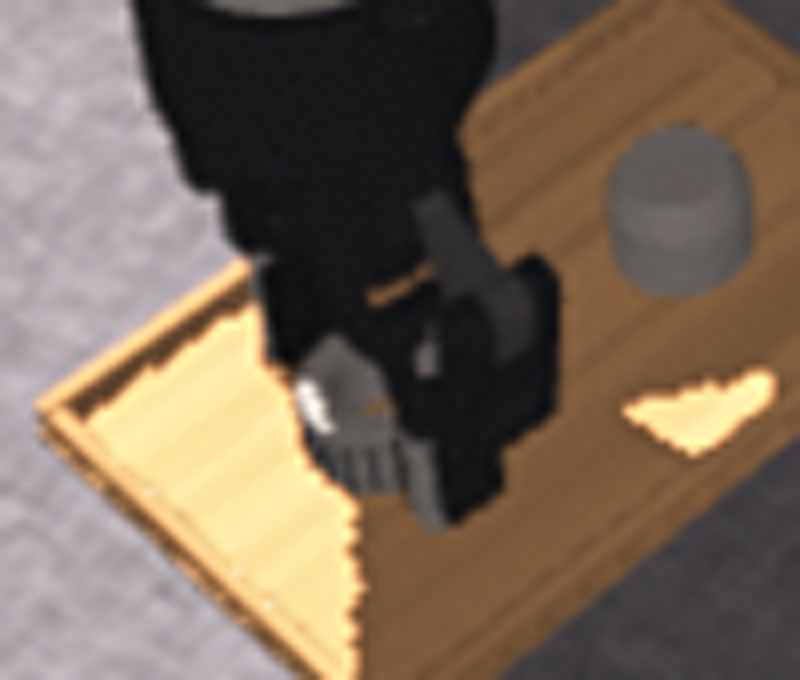

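Emit:
{"fn": "carry_out", "kwargs": {
  "moves": [0.65,0.3,0.1,0.1,0,0.65,0.6,0.1,0.1,0,0.65,0.6,0.1,0.1,0,0.55,0.6,0.1,0.1,0,0.45,0.6,0.1,0.1,0,0.35,0.6,0.1,0.1,0,0.25,0.6,0.1,0.1,0,0.25,0.6,0.1,0.1,0,0.25,0.6,0.1,0.1,0]
}}

```text
time: 14.58
tool_pos: [0.4885, -0.3093, -0.0271]
tool_rot: [-0.434, -0.559, -0.432, 0.559]
contact_force: [-4.0, 1.9, 12.7]
gripper_width: 0.406
```

Run:
```python
from h import *
st()
grab("scene","s19",(130,275,100,85),8)
```

```text
t 14.58 pos [ 0.4885 -0.3093 -0.0271] yawY -14.48 xaxis [ 0.001 -0.002 -1.   ] F [-4.   1.9 12.7] g 0.406 j [-0.69  0.19  1.87 -0.    1.08 -0.44]
```

View pics/s19.png

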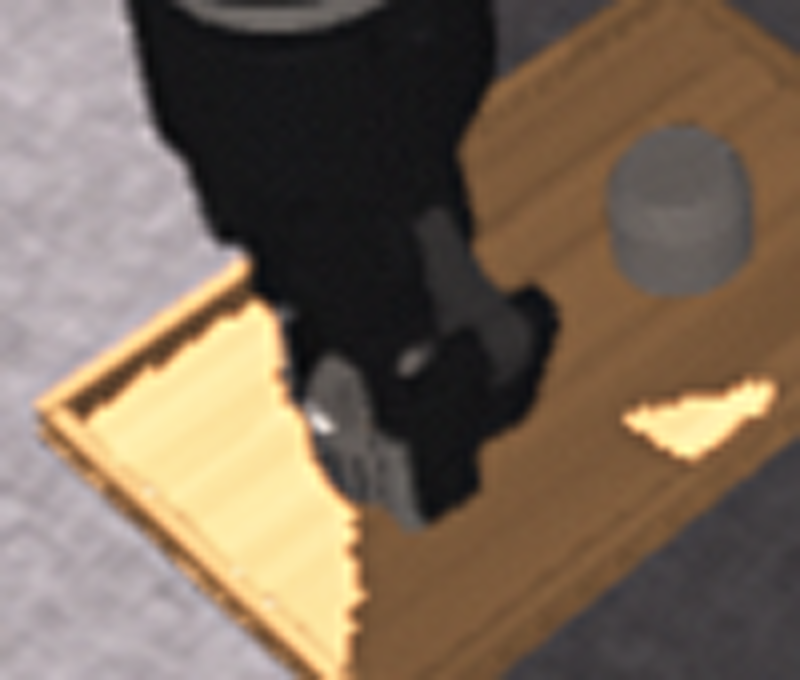

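The ring is gripped (opening 0.41, about 35 mm) with the tips on the tray floor. I lift it.

Emit:
{"fn": "carry_out", "kwargs": {
  "moves": [0.25,-2,0,0,0,0.25,-5,0,0,0,0.25,-9,0,0,0,0.25,-13,0,0,0,0.25,-17,0,0,0,0.25,-19,0,0,0,0.25,-19,0,0,0]
}}

```text
time: 15.22
tool_pos: [0.4904, -0.3104, 0.1677]
tool_rot: [0.437, 0.56, 0.429, -0.558]
contact_force: [0.7, -0.9, -0.1]
gripper_width: 0.408
```

Run:
```python
from h import *
go(.5564,.0247,.155,30)
```

```text
t 15.22 pos [ 0.4904 -0.3104  0.1677] yawY -14.49 xaxis [ 0.01  -0.008 -1.   ] F [ 0.7 -0.9 -0.1] g 0.408 j [-0.69 -0.04  1.76  0.    1.41 -0.44]
move cm [  1.27  -1.99 -34.1 ] twist -0.776
```

Emit:
{"fn": "carry_out", "kwargs": {
  "moves": [0.25,0,-2,-34.1,-0.78,0.25,0,-2,-34.1,-0.78,0.25,0,-2,-34.1,-0.78,0.25,0,-2,-34.1,-0.78,0.25,0,-2,-34.1,-0.78,0.25,0,-2,-34.1,-0.78,0.25,0,-2,-34.1,-0.78,0.25,0,-2,-34.1,-0.78,0.25,0,-2,-34.1,-0.78,0.25,0,-2,-34.1,-0.78,0.25,0,-2,-34.1,-0.78,0.25,0,-2,-34.1,-0.78]
}}

```text
time: 16.22
tool_pos: [0.5527, 0.026, 0.1591]
tool_rot: [0.612, 0.352, 0.613, -0.353]
contact_force: [0.5, -0.2, -1.0]
gripper_width: 0.403
```

Run:
```python
from h import *
go(.5564,.0247,.08,30)
grab("scene","s20",(250,130,110,100),7)
grab("top","t20",(210,140,100,80),7)
```

```text
t 16.22 pos [0.5527 0.026  0.1591] yawY 30.12 xaxis [-0.001 -0.001 -1.   ] F [ 0.5 -0.2 -1. ] g 0.403 j [-0.09 -0.09  1.82 -0.    1.41 -0.61]
move cm [7.91 0.26 0.29] twist 0.002
```

View pics/s20.png

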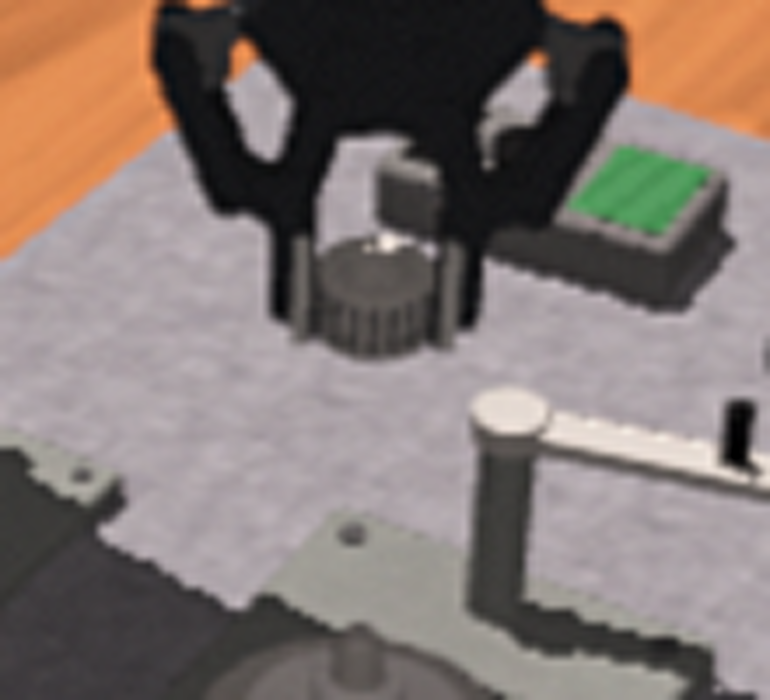

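View pics/t20.png

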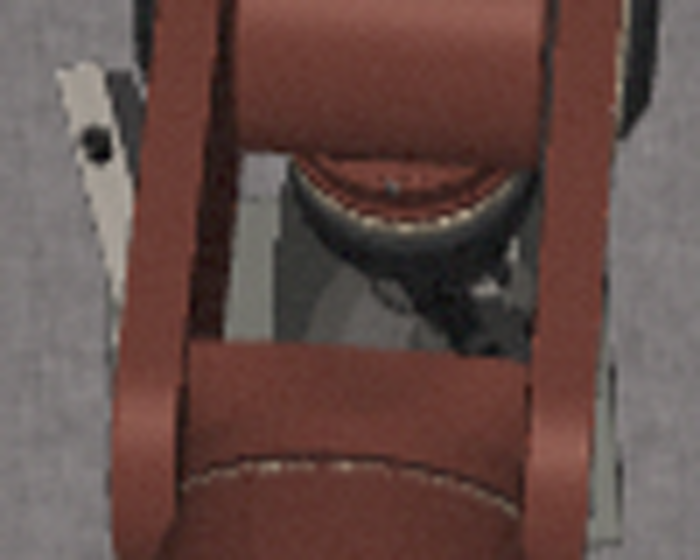

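Run:
```python
from h import *
s,R=st(); p=s["tool_pos"]
X=ray("scene",un(377,266,7,250,130),p[2]+.0541); d=X-p; print(X,"jaw %.4f toolz %.4f"%(d@R[:,1],d@R[:,2]))
# alternate: bottom-front edge of ring at (375,357): underside
b=X-[0,0,.022]; v=np.array([.527,-.85,0])*.018
print((proj(b+v,"scene")-[250,130])*7, (proj(X+v,"scene")-[250,130])*7,(proj(X-v,"scene")-[250,130])*7)
for sp in(.0247,):print("spindle proj",(proj([.5564,.0247,.078],"scene")-[250,130])*7)
```

```text
t 16.32 pos [0.553  0.0256 0.1596] yawY 30.06 xaxis [-0.001 -0.    -1.   ] F [ 0.2 -0.2 -0.4] g 0.408 j [-0.09 -0.09  1.82 -0.    1.41 -0.61]
[0.55312027 0.02684036 0.21370479] jaw 0.0007 toolz -0.0010
[371.59149194 360.79015501] [375.39911927 297.77663322] [372.64021908 229.20116428]
spindle proj [357.9207198  631.76161445]
```

Emit:
{"fn": "carry_out", "kwargs": {
  "moves": [0.25,2,0.2,0.35,0,0.25,5,0.2,0.35,0,0.25,8,0.2,0.35,0,0.25,9.5,0.2,0.35,0,0.25,10,0.2,0.35,0,0.25,10,0.2,0.35,0,0.25,10,0.2,0.35,0]
}}

```text
time: 16.9
tool_pos: [0.5575, 0.0243, 0.061]
tool_rot: [0.613, 0.353, 0.612, -0.353]
contact_force: [0.6, 0.1, 0.1]
gripper_width: 0.406
```

Run:
```python
from h import *
s,R=st(); p=s["tool_pos"]
grab("scene","s21",(260,190,80,70),10)
im=cv2.imread("pics/s21.png");im=(255*(im/255.)**.6).astype(np.uint8);cv2.imwrite("pics/s21.png",im)
q=(proj([.5564,.0246,.078],"scene")-[260,190])*10;print("spindle top",q)
c=np.array([.5564,.0246,p[2]+.0541]);v=np.array([.527,-.85,0])*.018;u=np.array([.85,.527,0])*.018
for X in (c,c+u,c-u,c+v,c-v,c+v-[0,0,.022]): print((proj(X,"scene")-[260,190])*10)
```

```text
t 16.90 pos [0.5575 0.0243 0.061 ] yawY 30.12 xaxis [ 0.001 -0.    -1.   ] F [0.6 0.1 0.1] g 0.406 j [-0.09  0.02  1.89 -0.    1.23 -0.62]
spindle top [411.08217552 302.7573456 ]
[419.21433305 169.46056268]
[503.06612759 171.64879574]
[335.3620635  167.27231723]
[420.89772327 221.80981315]
[417.57575538 118.50487137]
[415.94647774 301.95603628]
```

View pics/s21.png

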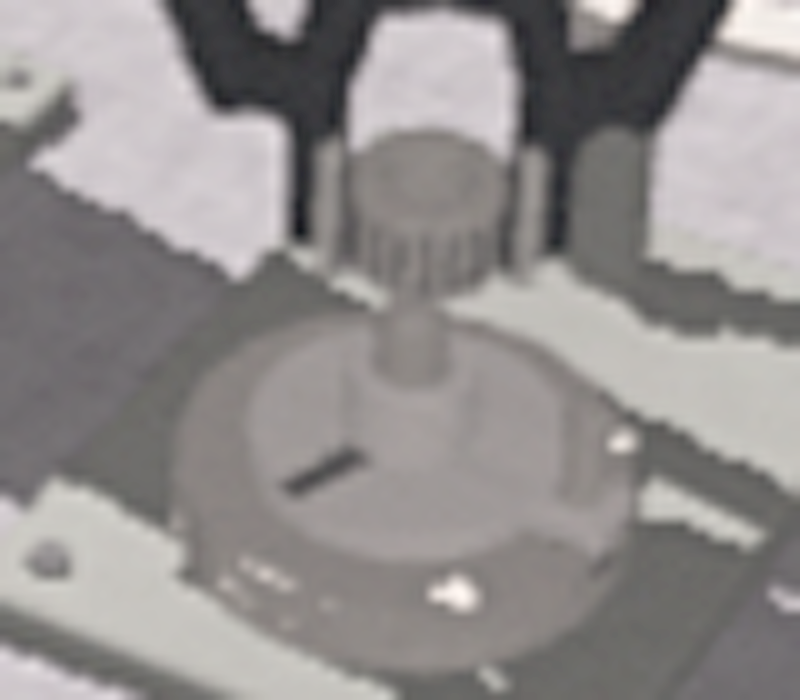

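Emit:
{"fn": "carry_out", "kwargs": {
  "moves": [0.25,0,-0.15,0,0,0.25,0,-0.15,0,0,0.25,0,-0.15,0,0]
}}

```text
time: 17.2
tool_pos: [0.5563, 0.0243, 0.0613]
tool_rot: [0.614, 0.353, 0.612, -0.352]
contact_force: [0.0, -0.2, -0.6]
gripper_width: 0.402
```

Run:
```python
from h import *
s,R=st(); p=s["tool_pos"]
grab("scene","s22",(280,195,45,40),16)
im=cv2.imread("pics/s22.png");im=(255*(im/255.)**.6).astype(np.uint8);cv2.imwrite("pics/s22.png",im)
c=np.array([.5564,.0246,p[2]+.0541]);v=np.array([.527,-.85,0])*.018;u=np.array([.85,.527,0])*.018
for X in (c,c+u,c-u,c+v,c-v,c+v-[0,0,.022],c-[0,0,.022]): print((proj(X,"scene")-[280,195])*16+7.5)
```

```text
t 17.20 pos [0.5563 0.0243 0.0613] yawY 30.19 xaxis [ 0.002 -0.    -1.   ] F [ 0.  -0.2 -0.6] g 0.402 j [-0.09  0.02  1.89  0.    1.23 -0.62]
[358.35813857 196.74852704]
[492.54579578 200.25035211]
[224.16972108 193.24668213]
[361.05364299 280.49718684]
[355.7344027  115.22969834]
[353.12870145 408.77887446]
[350.57243595 324.36645724]
```

View pics/s22.png

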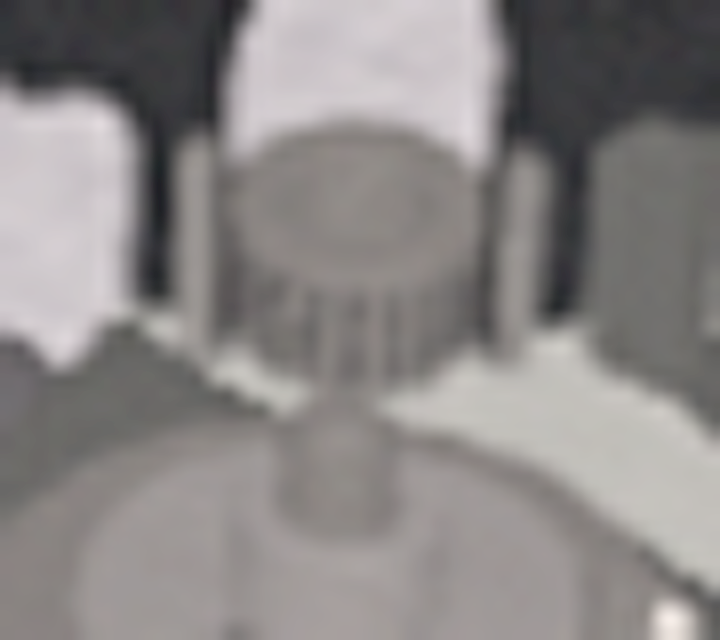

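The ring (centre about x=357) now lines up with the spindle axis. I descend.

Emit:
{"fn": "carry_out", "kwargs": {
  "moves": [0.25,0.5,0,0,0,0.25,1.0,0,0,0,0.25,1.4,0,0,0,0.25,1.7,0,0,0,0.25,2.0,0,0,0,0.25,2.0,0,0,0]
}}

```text
time: 17.75
tool_pos: [0.5547, 0.0245, 0.0388]
tool_rot: [0.612, 0.352, 0.614, -0.353]
contact_force: [0.2, 0.3, -0.9]
gripper_width: 0.41
```

Run:
```python
from h import *
s,R=st(); p=s["tool_pos"]
grab("scene","s23",(275,195,55,50),12)
im=cv2.imread("pics/s23.png");im=(255*(im/255.)**.6).astype(np.uint8);cv2.imwrite("pics/s23.png",im)
```

```text
t 17.75 pos [0.5547 0.0245 0.0388] yawY 30.20 xaxis [-0.002  0.    -1.   ] F [ 0.2  0.3 -0.9] g 0.410 j [-0.09  0.05  1.9  -0.    1.19 -0.62]
```

View pics/s23.png

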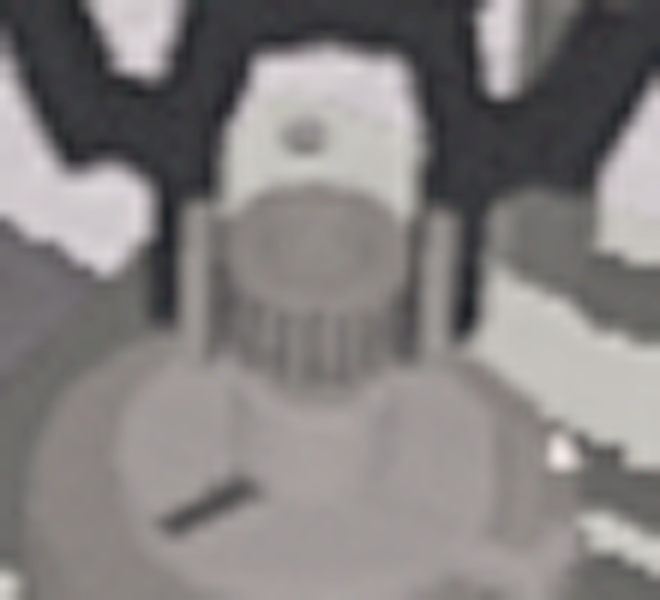

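No force at 0.071 underside height, so the ring is over the spindle. I go on to contact and release.

Emit:
{"fn": "carry_out", "kwargs": {
  "moves": [0.25,0.3,0,0,0,0.25,0.6,0,0,0,0.25,0.8,0,0,0,0.25,0.8,0,0,0]
}}

```text
time: 18.13
tool_pos: [0.555, 0.0244, 0.0313]
tool_rot: [0.613, 0.352, 0.613, -0.353]
contact_force: [0.7, -0.6, -1.5]
gripper_width: 0.401
```

Run:
```python
from h import *
s,R=st()
grab("scene","s24",(275,195,55,50),12)
im=cv2.imread("pics/s24.png");im=(255*(im/255.)**.6).astype(np.uint8);cv2.imwrite("pics/s24.png",im)
```

```text
t 18.13 pos [0.555  0.0244 0.0313] yawY 30.19 xaxis [-0.001  0.    -1.   ] F [ 0.7 -0.6 -1.5] g 0.401 j [-0.09  0.06  1.91 -0.    1.18 -0.62]
```

View pics/s24.png

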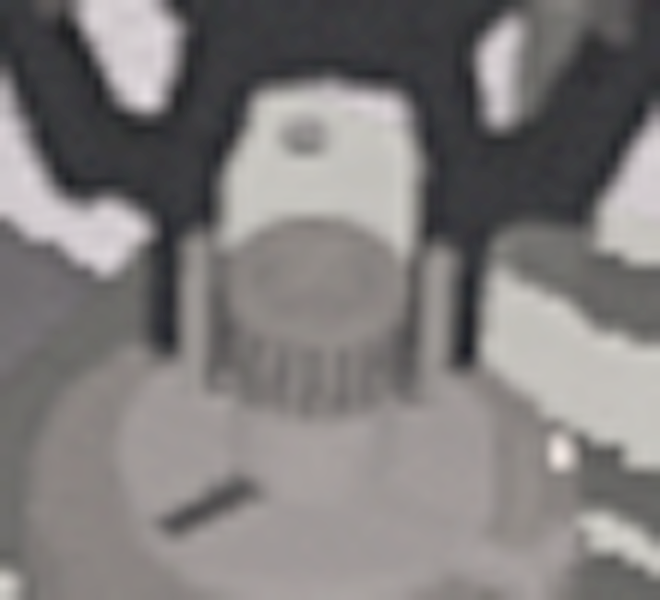

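Emit:
{"fn": "carry_out", "kwargs": {
  "moves": [0.25,0.1,0,0,0,0.25,0.2,0,0,0,0.25,0.2,0,0,0,0.45,0.2,0,0,0,0.5,0.2,0,0,0,0.55,0.2,0,0,0,0.55,0,0,0,0,0.55,-2,0,0,0,0.55,-5,0,0,0,0.55,-9,0,0,0,0.55,-13,0,0,0,0.5,-15,0,0,0]
}}

```text
time: 19.18
tool_pos: [0.5578, 0.0242, 0.1883]
tool_rot: [0.616, 0.354, 0.61, -0.351]
contact_force: [0.3, 0.2, 1.1]
gripper_width: 0.501
```

Run:
```python
from h import *
s,R=st()
grab("scene","s25",(250,175,110,85),7)
im=cv2.imread("pics/s25.png");im=(255*(im/255.)**.6).astype(np.uint8);cv2.imwrite("pics/s25.png",im)
```

```text
t 19.18 pos [0.5578 0.0242 0.1883] yawY 30.20 xaxis [ 0.008 -0.001 -1.   ] F [0.3 0.2 1.1] g 0.501 j [-0.09 -0.1   1.79  0.    1.45 -0.62]
```

View pics/s25.png

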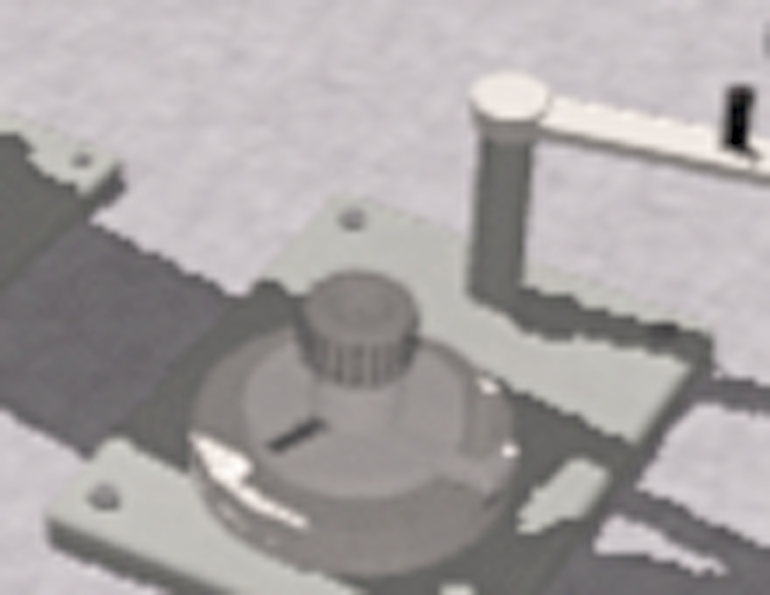

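The ring sits on the hub, centred. Next I go to the keeper pin.

Run:
```python
from h import *
p=np.array([.5564,.0246,.084]);print((proj(p,"scene")-[250,175])*7+3)
go(.6219,.1467,.13,104.5)
```

```text
[361.66211383 305.1027034 ]
t 19.23 pos [0.5597 0.0241 0.1918] yawY 30.20 xaxis [ 0.014 -0.001 -1.   ] F [ 1.1 -0.7  3. ] g 0.495 j [-0.09 -0.11  1.78  0.    1.45 -0.62]
move cm [ 6.18 11.54 -7.46] twist -1.297
```

Emit:
{"fn": "carry_out", "kwargs": {
  "moves": [0.35,0,11.9,-7.2,-1.3,0.35,0,11.9,-7.2,-1.3,0.35,0,11.9,-7.2,-1.3,0.35,0,11.9,-7.2,-1.3,0.35,0,11.9,-7.2,-1.3,0.35,0,11.9,-7.2,-1.3,0.35,0,11.9,-7.2,-1.3,0.35,1,11.9,-7.2,-1.3,0.35,3,11.9,-7.2,-1.3,0.35,5,11.9,-7.2,-1.3,0.35,5,11.9,-7.2,-1.3,0.35,5,11.9,-7.2,-1.3]
}}

```text
time: 20.23
tool_pos: [0.6206, 0.1463, 0.1295]
tool_rot: [0.7, -0.091, 0.703, 0.091]
contact_force: [0.1, -0.6, 0.8]
gripper_width: 0.352
```

Run:
```python
from h import *
go(.6219,.1467,.069,104.5)
grab("scene","s26",(290,120,110,90),7)
```

```text
t 20.23 pos [0.6206 0.1463 0.1295] yawY 104.72 xaxis [-0.004 -0.    -1.   ] F [ 0.1 -0.6  0.8] g 0.352 j [ 0.11  0.14  1.64  0.    1.37 -1.71]
move cm [6.05 0.   0.14] twist 0.004
```

View pics/s26.png

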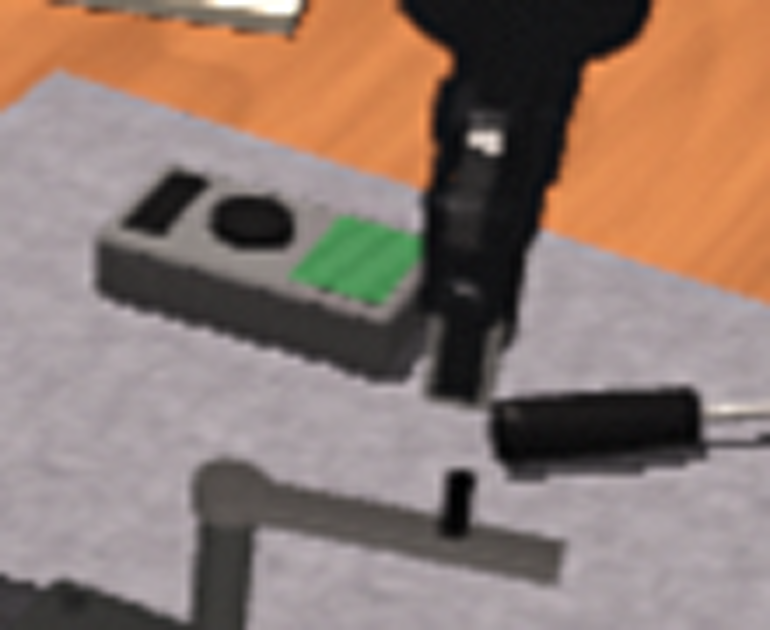

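Emit:
{"fn": "carry_out", "kwargs": {
  "moves": [0.35,2,0,0.1,0,0.35,4,0,0.1,0,0.35,5.2,0,0.1,0,0.35,5.8,0,0.1,0,0.35,5.8,0,0.1,0,0.35,5.8,0,0.1,0]
}}

```text
time: 20.78
tool_pos: [0.6235, 0.1468, 0.0746]
tool_rot: [0.702, -0.09, 0.701, 0.09]
contact_force: [0.0, -0.4, 0.1]
gripper_width: 0.343
```

```bash
cat >> h.py <<'E'
PO=np.array([.5512,.1284])
def arck(angs,r,cmd,claw):
    a=np.radians(cmd[3]);X=np.array([0,0,-1.]);Y=np.array([np.cos(a),np.sin(a),0]);Z=np.cross(X,Y);out=[]
    for g in angs:
        q=np.radians(g);t=np.array([PO[0]+r*np.cos(q)-cmd[0],PO[1]+r*np.sin(q)-cmd[1],0])
        tw=-np.radians((g+90-cmd[3]+180)%360-180)
        out+= [claw,0]+[round(100*float(t@v),1) for v in (Y,Z)]+[round(float(tw),2)]
    print(out)
E
python3 - <<'E'
from h import *
s,R=st();p=s["tool_pos"]
arck(np.linspace(11,-29,12),.074,(p[0],p[1],p[2],104.6),.35)
grab("scene","s27",(290,120,110,90),7)
E
```

```text
t 20.78 pos [0.6235 0.1468 0.0746] yawY 104.66 xaxis [ 0.001  0.    -1.   ] F [ 0.  -0.4  0.1] g 0.343 j [ 0.12  0.19  1.68  0.    1.27 -1.71]
[0.35, 0, -0.4, -0.1, 0.06, 0.35, 0, -0.9, -0.1, 0.13, 0.35, 0, -1.4, -0.2, 0.19, 0.35, 0, -1.8, -0.3, 0.25, 0.35, 0, -2.3, -0.4, 0.32, 0.35, 0, -2.7, -0.6, 0.38, 0.35, 0, -3.1, -0.8, 0.44, 0.35, 0, -3.6, -1.0, 0.51, 0.35, 0, -4.0, -1.2, 0.57, 0.35, 0, -4.3, -1.5, 0.63, 0.35, 0, -4.7, -1.8, 0.7, 0.35, 0, -5.1, -2.1, 0.76]
```

View pics/s27.png

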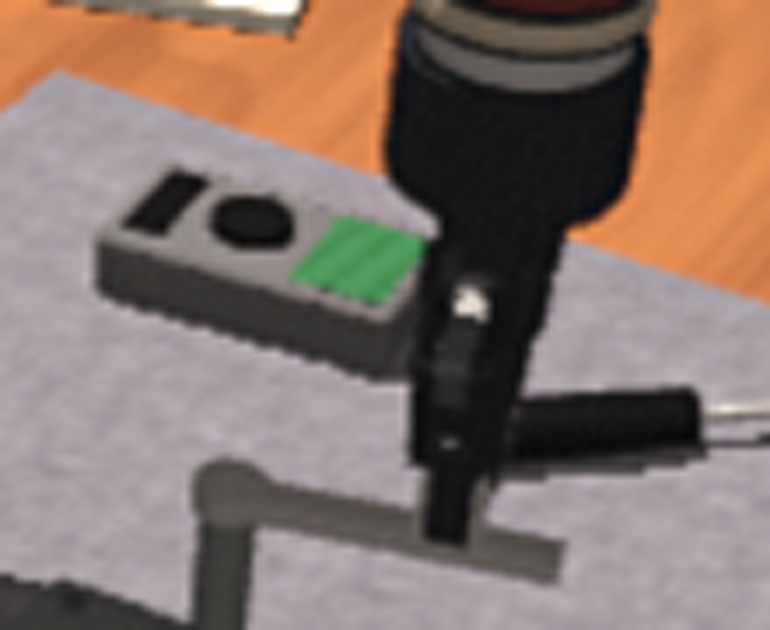

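The fingers straddle the pin. I swing the keeper clockwise.

Emit:
{"fn": "carry_out", "kwargs": {
  "moves": [0.35,0.2,-0.4,-0.1,0.06,0.35,0.3,-0.9,-0.1,0.13,0.35,0.3,-1.4,-0.2,0.19,0.35,0.3,-1.8,-0.3,0.25,0.35,0.3,-2.3,-0.4,0.32,0.35,0.3,-2.7,-0.6,0.38,0.35,0.3,-3.1,-0.8,0.44,0.35,0.3,-3.6,-1.0,0.51,0.35,0.3,-4.0,-1.2,0.57,0.35,0.3,-4.3,-1.5,0.63,0.35,0.3,-4.7,-1.8,0.7,0.35,0.3,-5.1,-2.1,0.76]
}}

```text
time: 21.83
tool_pos: [0.6168, 0.0922, 0.0729]
tool_rot: [0.685, 0.178, 0.684, -0.177]
contact_force: [-0.1, 0.9, 0.4]
gripper_width: 0.353
```

Run:
```python
from h import *
s,R=st();p=s["tool_pos"]
arck(np.linspace(-32,-70,12),.074,(.551+.0002+.074*np.cos(np.radians(-29)),.1284+.074*np.sin(np.radians(-29)),p[2],61),.35)
grab("scene","s28",(260,130,110,90),7)
```

```text
t 21.83 pos [0.6168 0.0922 0.0729] yawY 60.94 xaxis [ 0.003  0.001 -1.   ] F [-0.1  0.9  0.4] g 0.353 j [ 0.03  0.15  1.72  0.    1.26 -1.03]
[0.35, 0, -0.4, -0.0, 0.05, 0.35, 0, -0.8, -0.0, 0.11, 0.35, 0, -1.3, -0.1, 0.17, 0.35, 0, -1.7, -0.2, 0.23, 0.35, 0, -2.1, -0.3, 0.29, 0.35, 0, -2.6, -0.5, 0.35, 0.35, 0, -3.0, -0.6, 0.41, 0.35, 0, -3.4, -0.8, 0.47, 0.35, 0, -3.8, -1.0, 0.53, 0.35, 0, -4.1, -1.3, 0.59, 0.35, 0, -4.5, -1.5, 0.66, 0.35, 0, -4.9, -1.8, 0.72]
```

View pics/s28.png

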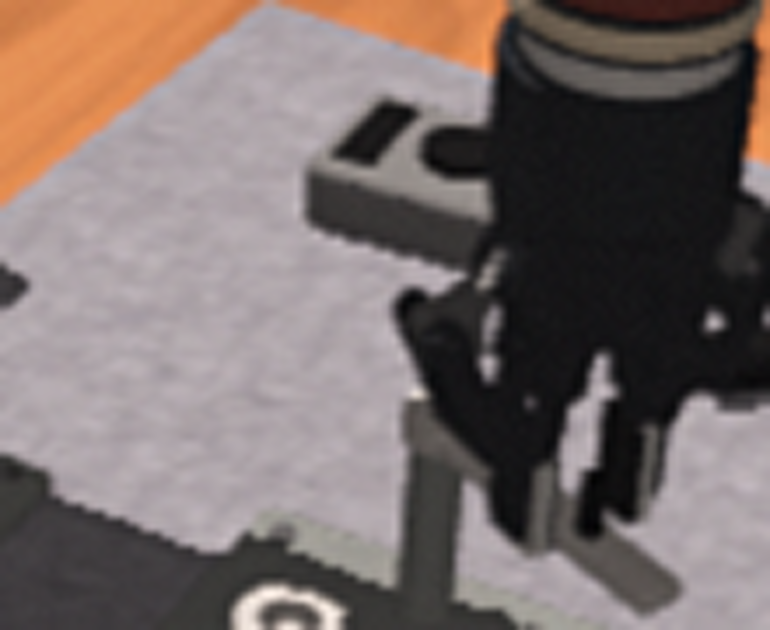

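Emit:
{"fn": "carry_out", "kwargs": {
  "moves": [0.35,0,-0.4,0,0.05,0.35,0,-0.8,0,0.11,0.35,0,-1.3,-0.1,0.17,0.35,0,-1.7,-0.2,0.23,0.35,0,-2.1,-0.3,0.29,0.35,0,-2.6,-0.5,0.35,0.35,0,-3.0,-0.6,0.41,0.35,0,-3.4,-0.8,0.47,0.35,0,-3.8,-1.0,0.53,0.35,0,-4.1,-1.3,0.59,0.35,0,-4.5,-1.5,0.66,0.35,0,-4.9,-1.8,0.72]
}}

```text
time: 22.88
tool_pos: [0.5775, 0.058, 0.0727]
tool_rot: [0.579, 0.408, 0.578, -0.406]
contact_force: [0.9, 0.6, 0.6]
gripper_width: 0.348
```

Run:
```python
from h import *
s,R=st();p=s["tool_pos"]
arck(np.linspace(-72,-94,12),.074,(.5512+.074*np.cos(np.radians(-70)),.1284+.074*np.sin(np.radians(-70)),p[2],20),.35)
grab("scene","s29",(240,150,110,90),7)
```

```text
t 22.88 pos [0.5775 0.058  0.0727] yawY 19.76 xaxis [ 0.003  0.    -1.   ] F [0.9 0.6 0.6] g 0.348 j [-0.03  0.06  1.83  0.    1.25 -0.37]
[0.35, 0, -0.3, -0.0, 0.03, 0.35, 0, -0.5, -0.0, 0.07, 0.35, 0, -0.8, -0.0, 0.1, 0.35, 0, -1.0, -0.1, 0.14, 0.35, 0, -1.3, -0.1, 0.17, 0.35, 0, -1.5, -0.2, 0.21, 0.35, 0, -1.8, -0.2, 0.24, 0.35, 0, -2.0, -0.3, 0.28, 0.35, 0, -2.3, -0.4, 0.31, 0.35, 0, -2.5, -0.4, 0.35, 0.35, 0, -2.8, -0.5, 0.38, 0.35, 0, -3.0, -0.6, 0.42]
```

View pics/s29.png

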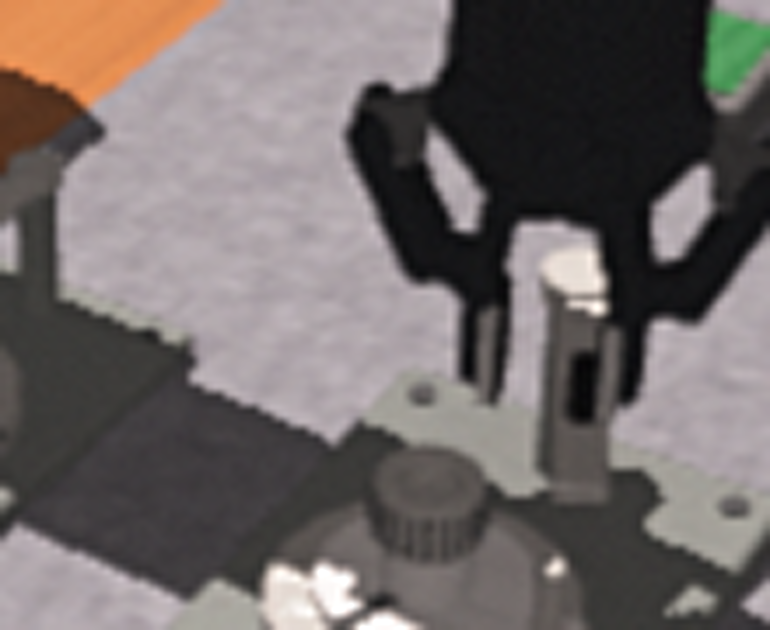

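Emit:
{"fn": "carry_out", "kwargs": {
  "moves": [0.35,0,-0.3,0,0.03,0.35,0,-0.5,0,0.07,0.35,0,-0.8,0,0.1,0.35,0,-1.0,-0.1,0.14,0.35,0,-1.3,-0.1,0.17,0.35,0,-1.5,-0.2,0.21,0.35,0,-1.8,-0.2,0.24,0.35,0,-2.0,-0.3,0.28,0.35,0,-2.3,-0.4,0.31,0.35,0,-2.5,-0.4,0.35,0.35,0,-2.7,-0.5,0.37,0.35,0,-2.7,-0.5,0.37]
}}

```text
time: 23.93
tool_pos: [0.5498, 0.0534, 0.0721]
tool_rot: [0.495, 0.506, 0.494, -0.505]
contact_force: [0.3, 0.4, 0.7]
gripper_width: 0.348
```

Run:
```python
from h import *
s,R=st()
grab("scene","s30",(240,150,110,90),7)
```

```text
t 23.93 pos [0.5498 0.0534 0.0721] yawY -1.25 xaxis [ 0.002 -0.    -1.   ] F [0.3 0.4 0.7] g 0.348 j [-0.04 -0.01  1.89 -0.    1.25 -0.02]
```

View pics/s30.png

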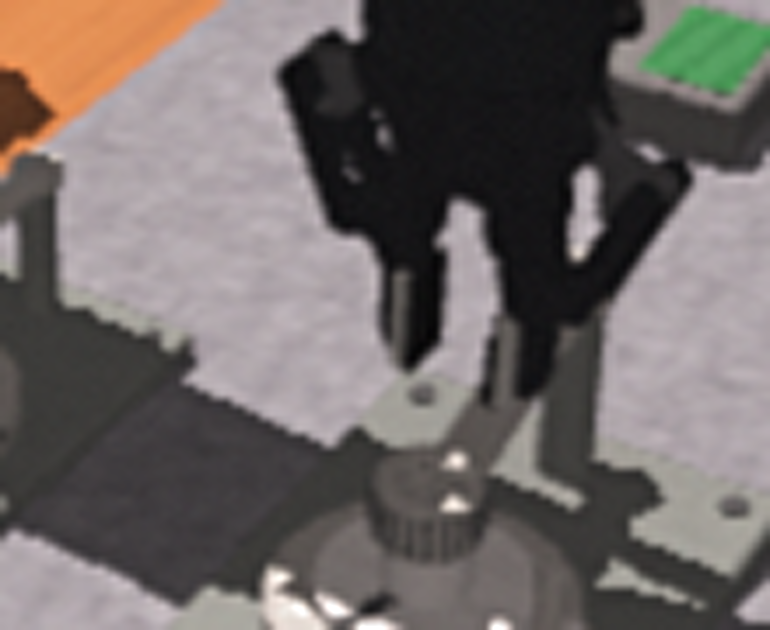

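Emit:
{"fn": "carry_out", "kwargs": {
  "moves": [0.35,0,-0.1,0,0.01,0.35,0,-0.2,0,0.02,0.35,0,-0.3,0,0.03,0.35,0,-0.3,0,0.03]
}}

```text
time: 24.32
tool_pos: [0.546, 0.0535, 0.071]
tool_rot: [-0.486, -0.513, -0.487, 0.513]
contact_force: [0.8, 0.7, 0.9]
gripper_width: 0.348
```

Emit:
{"fn": "carry_out", "kwargs": {
  "moves": [0.35,0,-0.1,0,0,0.35,0,-0.2,0,0,0.35,0,-0.3,0,0,0.35,0,-0.3,0,0]
}}

```text
time: 24.65
tool_pos: [0.5428, 0.0536, 0.0709]
tool_rot: [-0.486, -0.513, -0.487, 0.513]
contact_force: [0.6, 0.5, 0.6]
gripper_width: 0.35
```

Run:
```python
from h import *
s,R=st()
grab("scene","s31",(240,150,110,90),7)
grab("top","t31",(210,140,100,80),7)
```

```text
t 24.65 pos [0.5428 0.0536 0.0709] yawY -3.03 xaxis [-0.  0. -1.] F [0.6 0.5 0.6] g 0.350 j [-0.04 -0.02  1.91  0.    1.25  0.01]
```

View pics/s31.png

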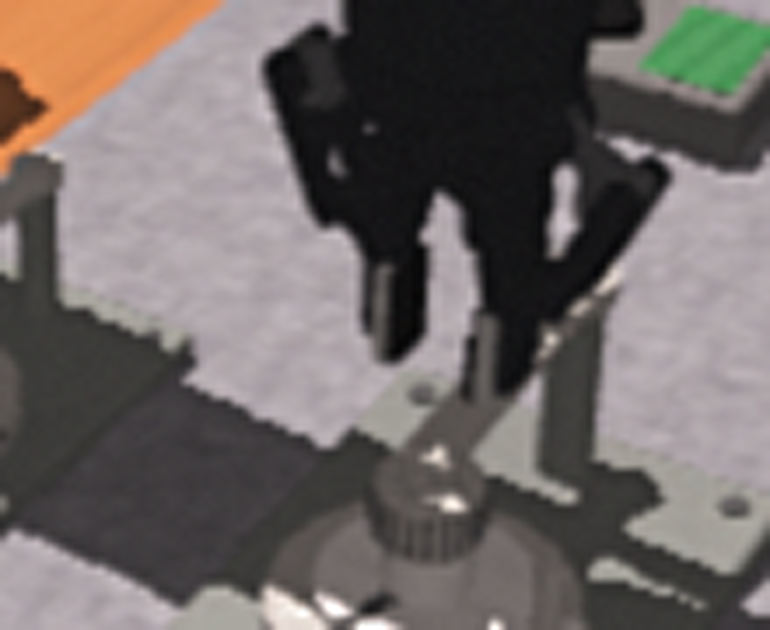

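View pics/t31.png

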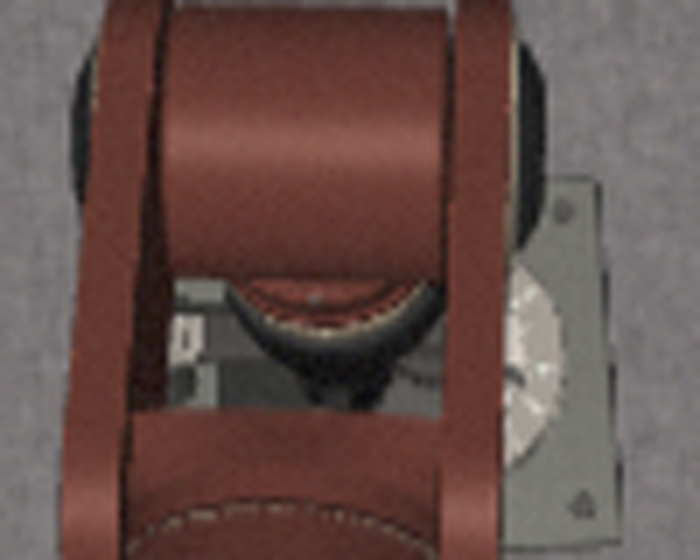

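Run:
```python
from h import *
im=cv2.imread("pics/s31.png"); im=(255*(im/255.)**.6).astype(np.uint8)
for th,col in ((-87.3,(0,0,255)),(-77,(0,255,0))):
    a=np.radians(th);u=np.array([np.cos(a),np.sin(a),0]);w=np.array([-u[1],u[0],0])
    o=np.array([.5512,.1284,.097])
    pts=[((proj(o+u*l+w*k,"scene")-[240,150])*7+3).astype(int) for l,k in((.02,-.009),(.111,-.009),(.111,.009),(.02,.009))]
    cv2.polylines(im,[np.array(pts)],True,col,1)
cv2.imwrite("pics/s31b.png",im)
```

```text
(no output)
```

View pics/s31b.png

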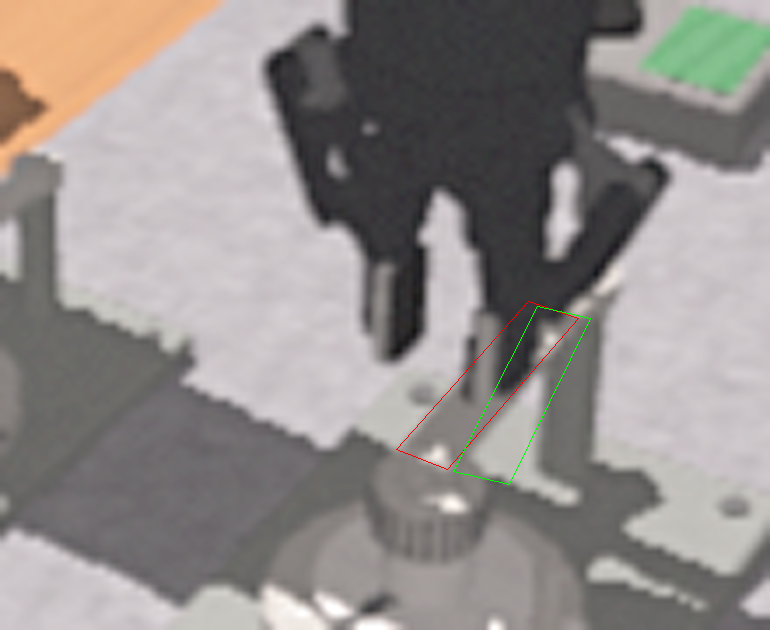

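The arm lies nearly on the red outline, which marks fully shut. I push on until the stop is felt.

Emit:
{"fn": "carry_out", "kwargs": {
  "moves": [0.35,0,-0.1,0,0,0.35,0,-0.2,0,0,0.35,0,-0.3,0,0,0.35,0,-0.3,0,0]
}}

```text
time: 25.08
tool_pos: [0.5425, 0.0537, 0.071]
tool_rot: [0.488, 0.515, 0.485, -0.511]
contact_force: [10.4, 0.5, -6.7]
gripper_width: 0.35
```

The stop is reached (10 N). I back off slightly, lift and retreat.

Emit:
{"fn": "carry_out", "kwargs": {
  "moves": [0.35,0,0,0,0,0.35,0,0.4,0,0,0.35,0,0.9,0,0,0.35,-2,0.9,0,0,0.35,-5,0.9,0,0,0.35,-9,0.9,0,0,0.35,-12,0.9,0,0,0.35,-12,0.9,0,0]
}}

```text
time: 25.75
tool_pos: [0.5534, 0.0532, 0.1998]
tool_rot: [0.49, 0.516, 0.483, -0.51]
contact_force: [0.7, 0.6, 1.0]
gripper_width: 0.354
```

Run:
```python
from h import *
go(.45,-.32,.2,-3)
```

```text
t 25.75 pos [0.5534 0.0532 0.1998] yawY -3.03 xaxis [ 0.013 -0.    -1.   ] F [0.7 0.6 1. ] g 0.354 j [-0.04 -0.12  1.78  0.    1.47  0.01]
move cm [-2.000e-02 -8.350e+00  3.782e+01] twist -0.000
```

Emit:
{"fn": "carry_out", "kwargs": {
  "moves": [0.35,0,-8.4,37.8,0,0.35,0,-8.4,37.8,0,0.35,0,-8.4,37.8,0,0.35,0,-8.4,37.8,0,0.35,0,-8.4,37.8,0,0.35,0,-8.4,37.8,0,0.35,0,-8.4,37.8,0,0.35,0,-8.4,37.8,0,0.35,0,-8.4,37.8,0,0.35,0,-8.4,37.8,0,0.35,0,-8.4,37.8,0,0.35,0,-8.4,37.8,0]
}}

```text
time: 26.75
tool_pos: [0.445, -0.3197, 0.1906]
tool_rot: [0.486, 0.514, 0.487, -0.513]
contact_force: [0.0, 0.6, -0.0]
gripper_width: 0.354
```

Run:
```python
from h import *
st()
grab("scene","s32",(250,175,110,85),7)
grab("top","t32",(210,140,100,85),7)
im=cv2.imread("pics/t32.png");
for th,col in ((-87.3,(0,0,255)),):
  for f,n,o0,s in (("t32","top",[210,140],7),("s32","scene",[250,175],7)):
    im=cv2.imread(f"pics/{f}.png")
    a=np.radians(th);u=np.array([np.cos(a),np.sin(a),0]);w=np.array([-u[1],u[0],0]);o=np.array([.5512,.1284,.097])
    pts=[((proj(o+u*l+w*k,n)-o0)*s+3).astype(int) for l,k in((.02,-.009),(.111,-.009),(.111,.009),(.02,.009))]
    cv2.polylines(im,[np.array(pts)],True,col,1); cv2.imwrite(f"pics/{f}b.png",im)
```

```text
t 26.75 pos [ 0.445  -0.3197  0.1906] yawY -3.12 xaxis [-0.001  0.002 -1.   ] F [ 0.   0.6 -0. ] g 0.354 j [-0.76 -0.12  1.8   0.    1.47 -0.7 ]
```

View pics/s32b.png

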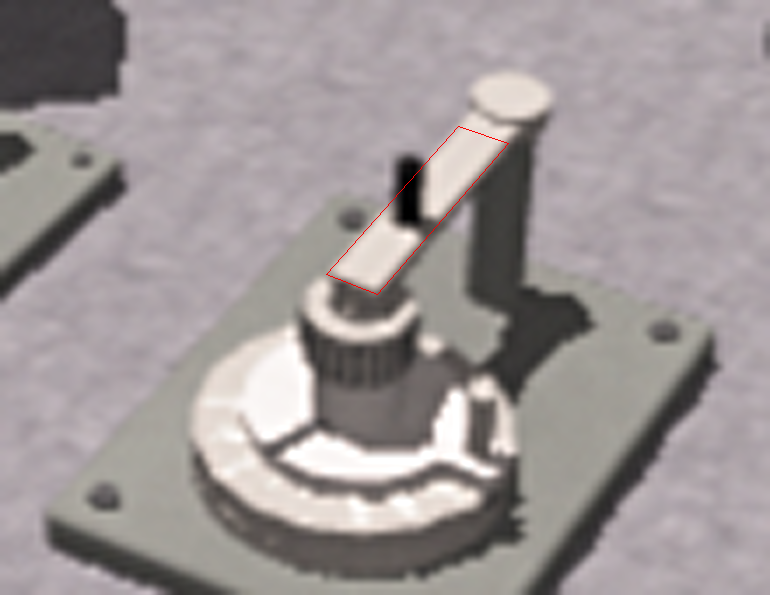

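View pics/t32b.png

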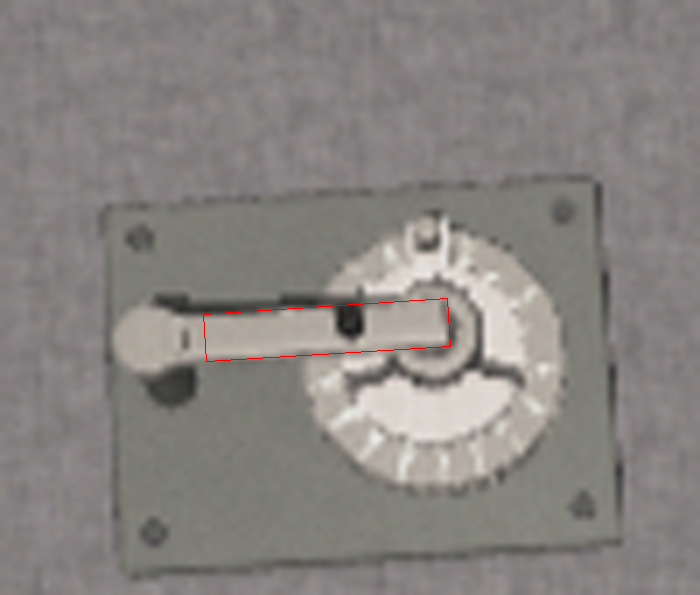

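View pics/t32_full.png

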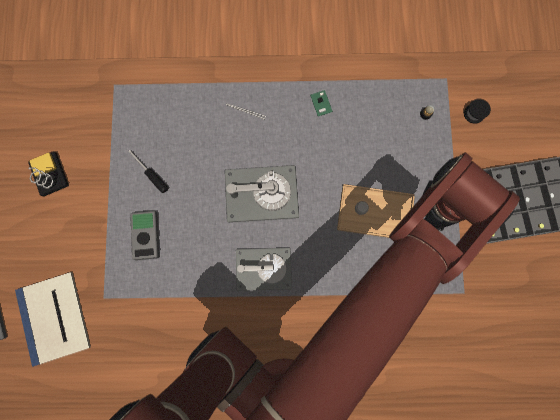

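The keeper lies on the shut outline in both views. The ring is flat under it, the peg is over the slot, and plug, meter and driver are where they were. Handing in.

Run:
```python
from plant import workorder
print(workorder.job_done())
```

```text
the job is handed in; nothing more can be done
None
```

The job is done and handed in after about 27 s of the 67 s allowed; no verdict is reported on hand-in.

**What I did**
- **Plate:** I turned it by its peg, counter-clockwise, until the tab dropped into the slot.
- **Ring:** I moved it from the tray, over the spindle, down onto the plate's hub.
- **Keeper:** I swung it by its pin until it met its stop, felt as about 10 N, then backed off and moved the arm clear.

**Last checks**
- **Plate:** it looks flat, and the peg lies in the slot direction. The peg top, measured before the ring went on, was about 64 mm up against 68 mm expected. I put the difference down to reading error.
- **Ring:** it sits level on the hub; its top came out within 2 pixels of where a fully seated ring should be in the enlarged picture.
- **Keeper:** it passed over the ring, and its arm matches the computed fully shut outline in both views.
- **Others:** the plug, multimeter and screwdriver look to be where they started.

**What disagreed:** by the pictures and by contact, the fingertips stood about 33–40 mm behind where `manip.tcp_to_tips` puts them. I set grasp heights from the pictures and contact instead. One early descent pressed a finger on something, probably the peg, with about 10 N and no visible effect. The fingertips also touched the tray floor with about 13 N while gripping the ring.

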